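# Load two reagent packs into a gravity-feed lane

### The job

Load the two reagent packs into the sloped feed lane: set each on the open upper end, rounded nose downhill, and let it slide down under the clear hood so that they queue against the sprung end stop. Then press the rear pack downhill against the stop spring until the backstop latch springs up behind it, and leave the packs held there, each cap under its port in the hood. Leave the timer, clear bottle and beaker where they are.

Things in the scene. Friction and masses are not known exactly. Their poses are not given: they have to be found in the camera images.
- lane: sloped feed lane: steel trough with two slick white glide strips, on a stand fixed to the bench (base 236 x 96 mm). Origin: mid-width on the strips at the free end stop's face, 42 mm above the bench. x points uphill along the lane (slope 0.35 rad, packs slide down by themselves; low end nearer the robot), y across, z square to the strips. Side walls 37 mm apart inside, 10 mm high
- lane_mouth (a point): middle of the open loading end, on the glide surface, 175 mm uphill of the lane's origin. The open end runs 50 mm to either side of it along the lane; its flared lead-in lips reach 18 mm above the strips and are about 51 mm apart at their tops
- port_rear (a point): centre of the uphill one of two round ports (22 mm) in the roof of the clear hood, at lane x = 0.091 m, 76 mm above the strips. The hood covers the lane from x = 0.002 to 0.118 m, is 37 mm wide and 74 mm high inside, and reaches 80 mm above the strips and 27 mm to either side outside. The rear pack's cap belongs under this port
- port_front (a point): centre of the downhill port in the hood's roof, at lane x = 0.021 m; the front pack's cap belongs under it
- latch_face (a point): point on the lane's middle line at the downhill face of the raised backstop latch, lane x = 0.136 m, 3 mm above the strips. The latch is a 9 mm wide steel leaf between the strips, pivoted 42 mm uphill of here, its square end 6 mm above the strips here. A pack lying on it presses it down by its weight; it springs up once the pack's tail is downhill of it and holds the pack
- latch (a joint): angle of the backstop latch (rad): 0 raised (up), about 0.15 held flat under a pack
- end_stop (a joint): travel of the sprung end stop pad (m), downhill: 0 free, 0.007 hard stop; spring 6 N preload plus 1.5 N per mm. Two queued packs alone do not move it: their tail then lies at lane x = 0.140 m, on the latch, and must be pressed some 5 mm further (about 13 N) for the latch to rise; let go, the tail rests on the latch, the stop about 4 mm compressed
- pack_a: reagent pack, white moulded plastic with a grey lid, 70 long x 34 wide x 56 mm high (67 mm over the cap), about 0.24 kg, upright; origin at the centre of its underside. Half-round nose along its -x, flat tail along +x; flat parallel sides from x = -0.018 to 0.035 m to grip across y. Slides easily on the strips. Either pack may go in first
- pack_b: a second reagent pack, the same as pack_a
- pack_a_cap (a point): centre of the top of pack_a's cap (19 mm wide), on its middle line 10 mm from the pack's centre toward the nose, 67 mm above its underside
- pack_b_cap (a point): the same point of pack_b
- timer: small white bench timer, 46 x 68 x 52 mm, bystander; origin at the centre of its underside
- bottle_clear: clear laboratory bottle with a screw cap, 56 mm wide, 104 mm high, bystander; origin at the centre of its underside
- beaker: small glass beaker, 45 mm wide, 52 mm high, bystander; origin at the centre of its underside

How it is judged (in metres and radians):
At the end, for the whole second after the job is handed in: Both packs at rest on the glide strips, nose downhill, released, either in front: cap tops within 4 mm (along and across) of the port centres at lane x = 0.021 and 0.091 m and 64 to 70 mm above the strips; latch up (below 0.03 rad); end stop compressed over 2 mm (((x of pack_a_cap in the frame of lane between 0.017 and 0.025 m and y of pack_a_cap in the frame of lane between -0.004 and 0.004 m and z of pack_a_cap in the frame of lane between 0.064 and 0.07 m and x of pack_b_cap in the frame of lane between 0.087 and 0.095 m and y of pack_b_cap in the frame of lane between -0.004 and 0.004 m and z of pack_b_cap in the frame of lane between 0.064 and 0.07 m) or (x of pack_b_cap in the frame of lane between 0.017 and 0.025 m and y of pack_b_cap in the frame of lane between -0.004 and 0.004 m and z of pack_b_cap in the frame of lane between 0.064 and 0.07 m and x of pack_a_cap in the frame of lane between 0.087 and 0.095 m and y of pack_a_cap in the frame of lane between -0.004 and 0.004 m and z of pack_a_cap in the frame of lane between 0.064 and 0.07 m)) and value of joint latch below 0.03 rad and value of joint end_stop above 0.002 m and linear speed of each of pack_a, pack_b below 0.01 m/s); the robot touches nothing.
It fails at once if the timer, the clear bottle or the beaker is moved by more than 20 mm (distance of any of timer, bottle_clear, beaker from where it was at the start of the episode above 0.02 m).
It also fails if it takes over 61 s, if anything falls off the work surface, if the arm or the gripper's body presses on something with over 40 N, if the wrist force passes 120 N, or if a joint passes its speed limit or range.

### The arm

A 6-joint arm with a two-finger parallel gripper is mounted at the origin on a cart in front of the work surface, level with it; the furniture and walls round the work are solid. World frame = base frame: x ahead of the robot, y to its left, z up, the work surface at z = 0. Lengths are in m, angles in degrees, forces in N, time in s.
With the tool pointing down it reaches from about 0.4 to 0.825 m from the base axis. Payload 7 kg.
Tool frame: the origin (TCP) lies on the mounting face of the last link; the fingertips stand 178 mm ahead of it and the grasp point (between the pads) lies 159 mm ahead of it (ctrl.tip_extent is the distance from the TCP to the fingertips, in m); z points along the fingers, y is the direction in which the jaws open and shut (so a half turn about z gives the same grasp; the last joint's range is limited). The gripper opens to 88 mm and grips with 3 to 60 N. Pads are 19 mm wide; open, the fingers measure 130 mm over their backs; the gripper's body (78 mm by 193 mm) begins 47 mm behind the grasp point.
Start: joints at [16.507, 20.546, 0.682, 0, -70.136, -16.507], TCP at [0.675, -0, 0.405] pointing down, gripper open.
Joint ranges: [-176.03, 176.03], [-82.01, 121.73], [-58.28, 71.71], [-173.87, 95.51], [-174.79, -0.11], [-173.66, 173.66]. Speed limits (degrees/s): [136.94, 136.94, 172.46, 180, 180, 180].

### API

Orientations are given as [roll, pitch, yaw] about the fixed x, y, z axes, in that order (R = Rz(yaw) Ry(pitch) Rx(roll)).
In Python, from plant import ctrl gives the robot as it stands. The module is installed in compiled form; this text tells all that it offers.
- The arm moves only by the tool carry_out, never from a script. Its argument "moves" is text: rows parted by semicolons, each of 7 numbers parted by spaces: the finger opening in m, from 0 to 0.0876, then the shift along the tool's x, y, z in m, then the turn, a rotation vector about the tool's x, y, z in rad. A call has 1 to 20 rows; each row is the pose to reach, as a shift and turn from the pose commanded when the call began, along the tool's axes at that moment; what a row does not reach only later rows make up. A row lasts 1/10 s, in which the tool goes at most 50 mm and 8.59 degrees, less where a joint would pass 70% of its speed; a pose out of reach is approached as far as the arm can. A call with a gripper value outside its range is refused whole. The fingers move at their own pace and stop on an object; the grip force is fixed at half the most. Time passes only in rows, so rows that repeat a pose let the fingers close. It gives the time, the measured TCP pose, the force and the opening at its end, in the units of the state.
- ctrl.get_obs(): the state, without advancing time (a new reading comes with each control period).
- ctrl.snapshot(name): name is "scene" or "side" or "wrist"; returns a dict with "image" (400x640x3 uint8, red, green, blue), "K" (3x3 intrinsics, pixels), "R" (3x3) and "t" (3): a world point X has camera coordinates R X + t. Camera axes: x right, y down, z forward; pixel columns grow to the right and rows downward; lengths in m; the calibration is good to about 2 mm. A picture is of the moment at which its call begins. There is no depth.
- ctrl.close_job(): hands the job in, once; it reports no verdict.
Trained networks look in a picture, given as the dict that the camera call returned (one of the last four; its "shot" number tells which), for a name from the list of things; names that differ only in an ending like _2 or _b are one class to them, and where a whole thing is asked for, a point or a joint stands for the part that bears it (a point fixed in the world has none). Each returns a list of dicts, best first, with "confidence" (0 to 1); they miss things now and then, are a little off and sometimes report something else, mostly with a low value. They report only what shows in the picture. A call takes as long as a camera call.
- ctrl.recognise(picture, label): "extent" ([left, top, right, bottom] in pixels, round what is visible of it).
- ctrl.trace(picture, label): "region" (400x640 bool, what is visible of it) and "extent" ([left, top, right, bottom] in pixels, round what is visible of it).
- ctrl.mark_of(picture, label): "at" ([row, column] in pixels: a listed point, or the origin of a listed thing).
The state is a dict: "clock": time; "joint_pos": joint angles; "qvel": joint speeds; "tau": joint torques, N m; "tool_pos": TCP position; "orientation": TCP orientation; "force": force on the tool from outside, world axes, zero at the start; "moment": the same for the moment, N m; "opening": finger opening in m.
Only numpy, scipy, OpenCV 4.12 (cv2) and the standard library are available. Lean on these libraries where they do the work, as an engineer would, in place of code of your own. Each camera call takes 0.05 s, during which the arm holds its last target.

## Working session

There is one attempt and no reset: what is moved stays moved. The work goes in short steps, Python scripts to look and compute and a tool call to move; the robot and the scene stay as the last step left them, time stands still between calls to the robot, and variables do not carry over. Pictures are saved under pics/ and viewed, and the job is handed in when it is done.

Besides the shell and the picture viewer there is one more tool, called after "Emit:" as a command line: name --argument value ..., lists and objects as JSON in quotes. carry_out: Moves the arm, as the interface text tells. Its arguments: {"type":"object","properties":{"moves":{"type":"string"}},"required":["moves"]}

```bash
mkdir -p pics; cat > h.py <<'E'
import numpy as np, cv2
from plant import ctrl
from scipy.spatial.transform import Rotation as Ro
def save(p,n): cv2.imwrite(f'pics/{n}.png', p['image'][:,:,::-1])
def proj(p,X):
    c=p['R']@np.array(X)+p['t']; q=p['K']@c; return q[:2]/q[2]
def ray(p,rc):
    d=np.linalg.inv(p['K'])@np.array([rc[1],rc[0],1.]); R=np.array(p['R']); return -R.T@p['t'], R.T@d
def atz(p,rc,z):
    o,d=ray(p,rc); return o+d*(z-o[2])/d[2]
E
python3 - <<'E'
from h import *
print({k:np.round(v,4) for k,v in ctrl.get_obs().items()})
for n in ['scene','side','wrist']:
    p=ctrl.snapshot(n); save(p,n+'0'); print(n,-p['R'].T@p['t'])
    for l in ['lane','lane_mouth','port_rear','port_front','latch_face','pack_a','pack_a_cap','timer','bottle_clear','beaker']:
        print(l,[(np.round(m['at']),round(m['confidence'],2)) for m in ctrl.mark_of(p,l)[:3]])
E
```

```text
{'clock': np.float64(0.0), 'joint_pos': array([ 1.65059e+01,  2.05921e+01,  6.33600e-01, -1.97000e-02,
       -7.01361e+01, -1.65083e+01]), 'qvel': array([ 0.0247,  0.059 ,  0.1285,  0.0663, -0.0015, -0.0653]), 'tau': array([-8.00000e-04, -5.82727e+01,  2.93058e+01,  6.99750e+00,
        6.90000e-03, -2.00000e-04]), 'tool_pos': array([ 0.6748, -0.    ,  0.4037]), 'orientation': array([ 1.79904e+02, -9.20000e-03, -9.00091e+01]), 'force': array([-0.0956,  0.1885,  0.5024]), 'moment': array([-0.011 , -0.0075,  0.009 ]), 'opening': np.float64(0.0874)}
scene [-0.19258433 -0.70010441  1.14558299]
lane []
lane_mouth [(array([197., 293.]), 0.66)]
port_rear [(array([192., 263.]), 0.83)]
port_front [(array([206., 246.]), 0.79), (array([214., 360.]), 0.26)]
latch_face [(array([198., 279.]), 0.66)]
pack_a [(array([272., 319.]), 0.95), (array([298., 375.]), 0.83)]
pack_a_cap [(array([260., 314.]), 0.74)]
timer [(array([274., 391.]), 0.57)]
bottle_clear []
beaker [(array([216., 358.]), 0.72)]
side [ 0.60140817 -0.92683114  0.58913536]
lane [(array([210., 260.]), 0.77)]
lane_mouth [(array([198., 316.]), 0.81)]
port_rear [(array([181., 278.]), 0.7)]
port_front [(array([184., 258.]), 0.56)]
latch_face [(array([202., 301.]), 0.63), (array([199., 315.]), 0.53)]
pack_a [(array([281., 264.]), 0.83), (array([339., 282.]), 0.57)]
pack_a_cap [(array([255., 257.]), 0.78)]
timer []
bottle_clear []
beaker [(array([260., 386.]), 0.58)]
wrist [ 0.67486527 -0.06835552  0.38417374]
lane []
lane_mouth [(array([317., 378.]), 0.69)]
port_rear [(array([154., 236.]), 0.71)]
port_front []
latch_face [(array([317., 407.]), 0.94), (array([157., 233.]), 0.63)]
pack_a [(array([ 97., 470.]), 0.72)]
pack_a_cap [(array([ 93., 516.]), 0.59)]
timer []
bottle_clear []
beaker [(array([158., 236.]), 0.58), (array([ 93., 514.]), 0.46)]
```

View pics/scene0.png

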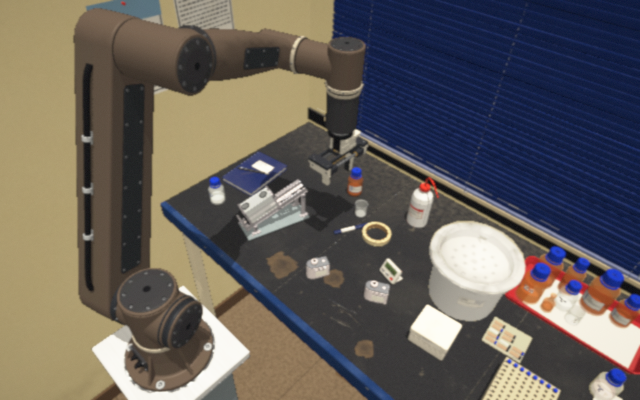

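View pics/side0.png

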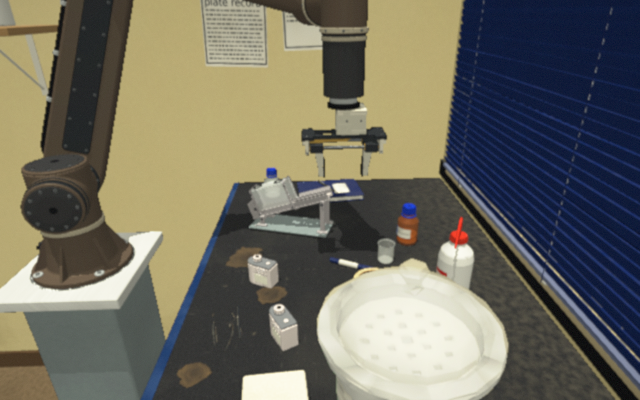

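View pics/wrist0.png

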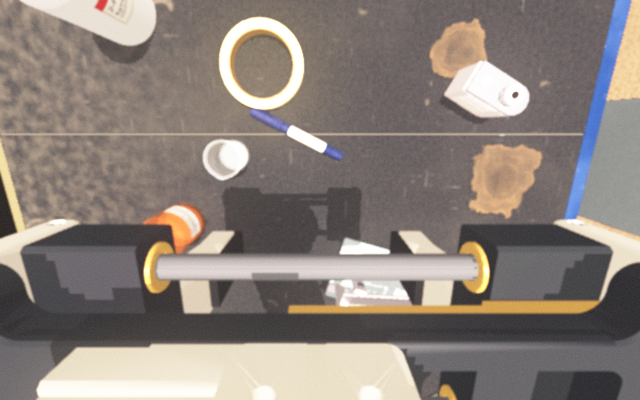

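```bash
cat > fit.py <<'E'
from h import *
from scipy.optimize import least_squares, minimize
S=0.35
def lane_pose(v):
    x,y,th=v
    R=Ro.from_euler('z',th).as_matrix()@Ro.from_euler('y',-S).as_matrix()
    return R,np.array([x,y,0.042])
LP=dict(lane_mouth=(.175,0,0),port_rear=(.091,0,.076),port_front=(.021,0,.076),latch_face=(.136,0,.003),lane=(0,0,0))
def fit_lane(pics,v0=(0.6,0.25,0.5)):
    obs=[]
    for p in pics:
        for l,P in LP.items():
            for m in ctrl.mark_of(p,l)[:2]:
                obs.append((p,P,np.array(m['at'])[::-1],m['confidence'],l))
    def f(v):
        R,t=lane_pose(v); return np.concatenate([(proj(p,R@np.array(P)+t)-a)*c for p,P,a,c,l in obs])
    best=None
    for th in np.arange(-3,3,1):
        s=least_squares(f,(v0[0],v0[1],th),loss='soft_l1',f_scale=2)
        if best is None or s.cost<best.cost: best=s
    r=f(best.x).reshape(-1,2)
    for o,e in zip(obs,r): print(o[4],np.round(o[3],2),np.round(e/o[3],1))
    return best.x
def pack_pts():
    a=np.linspace(np.pi/2,3*np.pi/2,13)
    o=[(.035,.017),(.035,-.017)]+[(-.018+.017*np.cos(t),.017*np.sin(t)) for t in a]
    P=[(x,y,z) for x,y in o for z in (0,.056)]
    b=np.linspace(0,2*np.pi,16)
    P+=[(-.01+.0095*np.cos(t),.0095*np.sin(t),z) for t in b for z in (.056,.067)]
    return np.array(P)
PP=pack_pts()
def pmask(p,v,sc=4):
    R=Ro.from_euler('z',v[2]).as_matrix()
    W=PP@R.T+np.array([v[0],v[1],0])
    px=np.array([proj(p,w) for w in W])
    return px
def render(p,v):
    px=pmask(p,v); n=30
    m=np.zeros((400,640),np.float32); 
    mm=np.zeros((1600,2560),np.uint8)
    for part in (px[:n],px[n:]):
        h=cv2.convexHull(((part+.5)*4).astype(np.float32)).astype(np.int32)
        cv2.fillConvexPoly(mm,h,1)
    return cv2.resize(mm.astype(np.float32),(640,400),interpolation=cv2.INTER_AREA)
E
python3 - <<'E'
from fit import *
sc=ctrl.snapshot('scene'); sd=ctrl.snapshot('side')
v=fit_lane([sc,sd]); print('lane',v)
for p,n in ((sc,'sc'),(sd,'sd')):
    im=cv2.resize(p['image'][:,:,::-1].copy(),None,fx=4,fy=4,interpolation=cv2.INTER_CUBIC)
    R,t=lane_pose(v)
    def L(a,b,c=(0,255,0)):
        A=[tuple(((proj(p,R@np.array(q)+t)+.5)*4).astype(int)) for q in (a,b)]; cv2.line(im,A[0],A[1],c,1)
    for y in (-.0185,.0185): L((0,y,0),(.225,y,0))
    for x in (.002,.118):
        for y in (-.027,.027): L((x,y,0),(x,y,.08)); 
        L((x,-.027,.08),(x,.027,.08))
    for y in (-.027,.027): L((.002,y,.08),(.118,y,.08))
    c=(proj(p,t)*4).astype(int); x0=max(c[0]-150,0);y0=max(c[1]-350,0)
    cv2.imwrite(f'pics/l_{n}.png',im[y0:y0+600,x0:x0+700])
    for d in ctrl.trace(p,'pack_a')+ctrl.trace(p,'timer')+ctrl.trace(p,'beaker')+ctrl.trace(p,'bottle_clear'): print(n,d['confidence'],np.round(d['extent']))
    
E
```

```text
lane_mouth 0.61 [ 1.4 -2.1]
port_rear 0.65 [1.4 1.2]
port_rear 0.26 [-49.3 -64.6]
port_front 0.92 [-0.7 -0.4]
latch_face 0.74 [ 1.7 -1.7]
lane 0.56 [-1.4  1.2]
lane_mouth 0.69 [-1.8  0.8]
port_front 0.69 [-1.1  1.1]
latch_face 0.67 [1.1 0.1]
lane 0.68 [1.8 3.2]
lane 0.5 [ -3.5 -67.8]
lane [ 0.44689624  0.18542623 -0.32508984]
sc 0.96 [367. 282. 387. 302.]
sc 0.77 [306. 256. 331. 277.]
sc 0.84 [380. 256. 404. 287.]
sc 0.54 [355. 200. 367. 216.]
sc 0.6 [206. 181. 222. 202.]
sd 0.95 [269. 304. 298. 350.]
sd 0.7 [248. 256. 279. 287.]
sd 0.43 [246. 178. 331. 219.]
sd 0.38 [375. 239. 393. 262.]
sd 0.55 [376. 240. 393. 263.]
sd 0.55 [266. 171. 274. 187.]
```

View pics/l_sc.png

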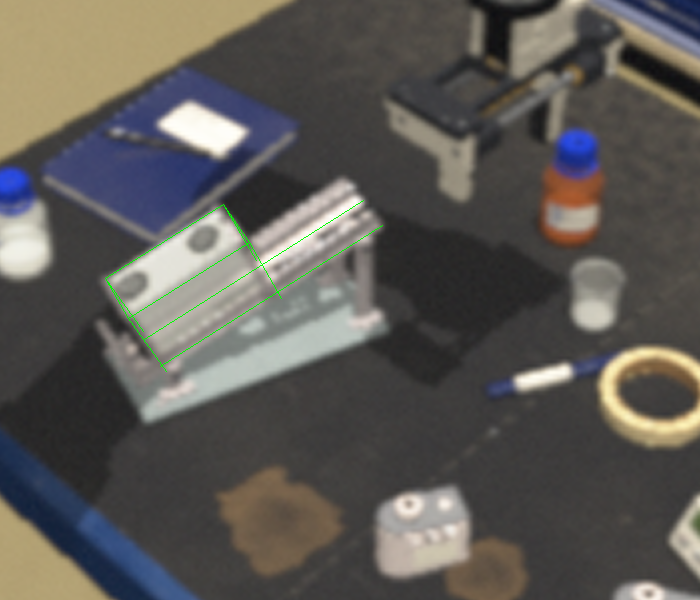

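View pics/l_sd.png

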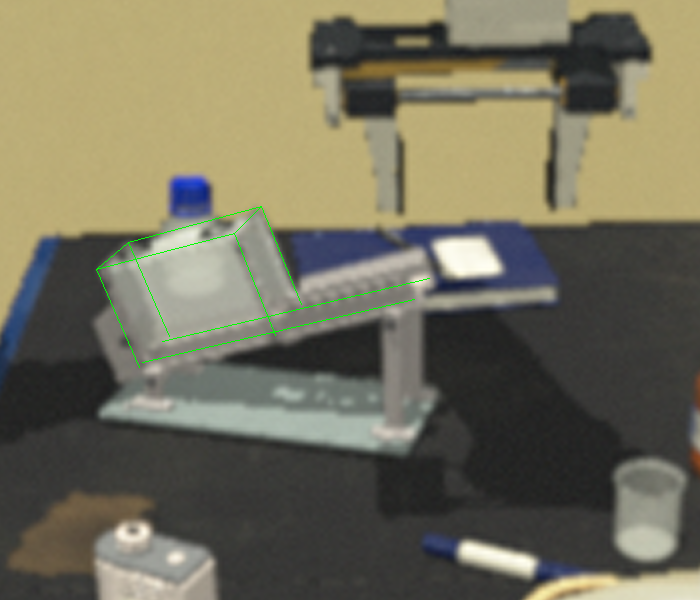

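```bash
python3 - <<'E'
from fit import *
sc=ctrl.snapshot('scene'); sd=ctrl.snapshot('side')
T1=ctrl.trace(sc,'pack_a')[:2]; T2=ctrl.trace(sd,'pack_a')[:2]
def cen(m): r,c=np.nonzero(m); return r.mean(),c.mean()
for a in T1:
    pa=atz(sc,cen(a['region']),.03)
    b=min(T2,key=lambda b:np.linalg.norm(atz(sd,cen(b['region']),.03)-pa))
    print(pa,atz(sd,cen(b['region']),.03))
    def cost(v):
        c=0
        for p,t in ((sc,a),(sd,b)):
            r=render(p,v);m=t['region']; c+=1-np.minimum(r,m).sum()/np.maximum(r,m).sum()
        return c
    res=[]
    for th in np.arange(-3.1,3.1,.39):
        s=minimize(cost,(pa[0],pa[1],th),method='Nelder-Mead',options=dict(initial_simplex=np.array([pa[:2].tolist()+[th]]*4)+np.array([[0,0,0],[.01,0,0],[0,.01,0],[0,0,.3]]),maxiter=80))
        res.append((s.fun,s.x))
    res.sort(key=lambda z:z[0])
    for f,x in res[:6]: print(round(f,3),np.round(x,4))
for p,n in ((sc,'sc'),(sd,'sd')):
    im=cv2.resize(p['image'][:,:,::-1],None,fx=6,fy=6,interpolation=cv2.INTER_CUBIC)
    im=im[240*6:310*6,290*6:410*6] if n=='sc' else im[245*6:355*6,235*6:310*6]
    cv2.imwrite(f'pics/p_{n}.png',im[:600,:800])
E
```

```text
[ 0.532978   -0.29862804  0.03      ] [ 0.53685149 -0.30306791  0.03      ]
0.175 [ 0.5338 -0.2969 -1.1064]
0.176 [ 0.534  -0.2972 -1.0921]
0.176 [ 0.5338 -0.2961 -1.1046]
0.176 [ 0.5335 -0.2966 -1.0921]
0.176 [ 0.5341 -0.2976 -1.1049]
0.177 [ 0.5335 -0.2972 -1.1071]
[ 0.47251411 -0.10585014  0.03      ] [ 0.47680608 -0.11021964  0.03      ]
0.148 [ 0.4726 -0.1046 -0.495 ]
0.149 [ 0.4728 -0.1045 -0.4999]
0.153 [ 0.4726 -0.1047 -0.5256]
0.153 [ 0.4729 -0.1045 -0.5256]
0.153 [ 0.4728 -0.1044 -0.5247]
0.154 [ 0.473  -0.1046 -0.5523]
```

View pics/p_sc.png

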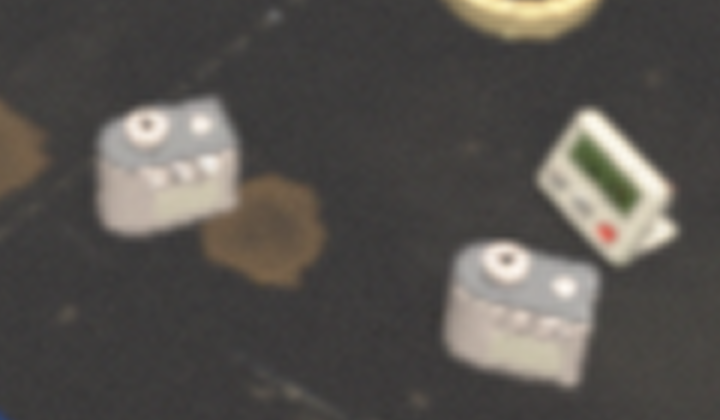

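View pics/p_sd.png

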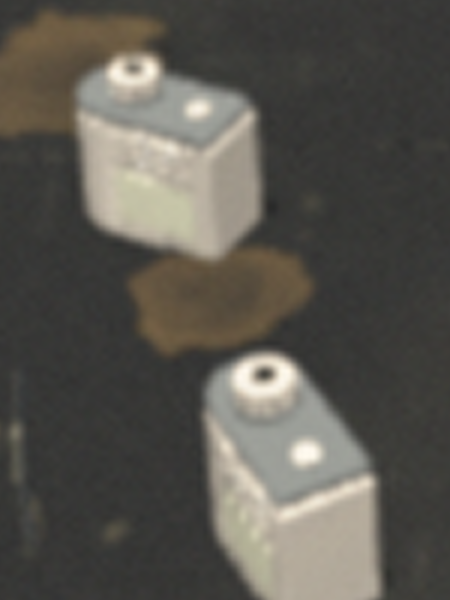

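```bash
cat > mv.py <<'E'
from h import *
import json,os
def cmd():
    if os.path.exists('cmd.json'):
        d=json.load(open('cmd.json')); return np.array(d['R']),np.array(d['p'])
    return Ro.from_euler('xyz',[180,0,-90],degrees=True).as_matrix(),np.array([.675,0,.405])
def go(R,p,commit=True):
    R0,p0=cmd(); d=np.round(R0.T@(np.array(p)-p0),4); rv=np.round(Ro.from_matrix(R0.T@R).as_rotvec(),4)
    print('ROW',*d,*rv,' dist',np.linalg.norm(d),'deg',np.degrees(np.linalg.norm(rv)))
    R1=R0@Ro.from_rotvec(rv).as_matrix(); p1=p0+R0@d
    if commit: json.dump(dict(R=R1.tolist(),p=p1.tolist()),open('cmd.json','w'))
def down(th):
    tx=np.array([np.cos(th),np.sin(th),0]); tz=np.array([0,0,-1.]); return np.column_stack([tx,np.cross(tz,tx),tz])
E
python3 - <<'E'
from fit import *
w=ctrl.snapshot('wrist'); print(w['K'],np.round(w['R'],3))
for T in ctrl.trace(w,'pack_a')[:2]:
    m=T['region'];print(T['confidence'],T['extent'],m.sum())
    if T['confidence']<.3: continue
    def cost(v):
        r=render(w,v); return 1-np.minimum(r,m).sum()/np.maximum(r,m).sum()
    v0=np.array([.4726,-.1046,-.5])
    s=minimize(cost,v0,method='Nelder-Mead',options=dict(initial_simplex=v0+np.array([[0,0,0],[.008,0,0],[0,.008,0],[0,0,.2]]),maxiter=120))
    print(s.fun,s.x,cost(v0))
    im=w['image'][:,:,::-1].copy()
    for v,c in ((s.x,(0,255,0)),(v0,(0,0,255))):
        px=pmask(w,v)
        for q in px: cv2.circle(im,tuple(q.astype(int)),1,c,-1)
    cv2.imwrite('pics/w1.png',cv2.resize(im[40:200,400:600],None,fx=3,fy=3)); break
sc=ctrl.snapshot('scene'); 
for l,z in (('timer',.026),('beaker',.026)):
    T=ctrl.trace(sc,l)[0]['region']; r,c=np.nonzero(T); print(l,atz(sc,(r.mean(),c.mean()),z))
E
```

```text
[[284.02680711   0.         316.12090463]
 [  0.         284.02680711 202.20234728]
 [  0.           0.           1.        ]] [[-1.     0.001  0.001]
 [ 0.001  0.966  0.257]
 [-0.001  0.257 -0.966]]
0.8 [446.2, 60.5, 529.4, 118.0] 3132
0.06463491916656494 [ 0.47405054 -0.1045179  -0.47716809] 0.0796231
timer [ 0.6293082  -0.28148259  0.026     ]
beaker [0.56093615 0.22629708 0.026     ]
```

View pics/w1.png

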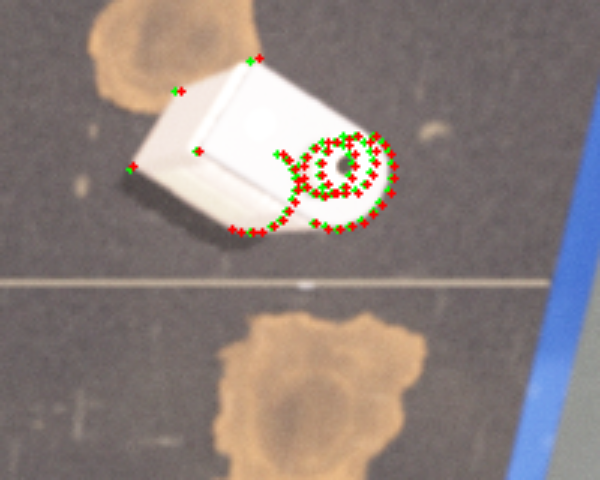

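```bash
python3 - <<'E'
from mv import *
go(cmd()[0],[.55,.25,.42])
E
```

```text
ROW -0.25 0.125 -0.015 0.0 0.0 0.0  dist 0.2799107000455681 deg 0.0
```

Emit:
carry_out --moves "0.05 -0.25 0.125 -0.015 0 0 0;0.05 -0.25 0.125 -0.015 0 0 0;0.05 -0.25 0.125 -0.015 0 0 0;0.05 -0.25 0.125 -0.015 0 0 0;0.05 -0.25 0.125 -0.015 0 0 0;0.05 -0.25 0.125 -0.015 0 0 0;0.05 -0.25 0.125 -0.015 0 0 0;0.05 -0.25 0.125 -0.015 0 0 0;0.05 -0.25 0.125 -0.015 0 0 0;0.05 -0.25 0.125 -0.015 0 0 0"

```text
clock: 4.1
tool_pos: [0.5504, 0.249, 0.4195]
orientation: [180.0, -0.0, -90.1]
force: [-0.2, 0.5, -0.8]
opening: 0.0502
```

```bash
python3 - <<'E'
from fit import *
w=ctrl.snapshot('wrist');sc=ctrl.snapshot('scene'); sd=ctrl.snapshot('side')
o=ctrl.get_obs(); print(o['tool_pos'],o['clock'],o['opening'])
v=fit_lane([sc,sd]); print('lane',v)
v=fit_lane([w],v[:2]); print('lane w',v)
v=fit_lane([w,sc,sd],v[:2]); print('lane all',v); np.save('lane.npy',v)
p=w
im=cv2.resize(p['image'][:,:,::-1].copy(),None,fx=2,fy=2,interpolation=cv2.INTER_CUBIC)
raw=im.copy()
R,t=lane_pose(v)
def L(a,b,c=(0,255,0)):
    A=[tuple(((proj(p,R@np.array(q)+t)+.5)*2).astype(int)) for q in (a,b)]; cv2.line(im,A[0],A[1],c,1)
for y in (-.0185,.0185): L((0,y,0.01),(.225,y,0.01))
L((.125,-.0185,0),(.125,.0185,0));L((.225,-.0185,0),(.225,.0185,0))
for x in (.002,.118): L((x,-.027,.08),(x,.027,.08))
for y in (-.027,.027): L((.002,y,.08),(.118,y,.08))
for x in (.021,.091):
  for a in np.arange(0,6.3,.3): L((x+.011*np.cos(a),.011*np.sin(a),.08),(x+.011*np.cos(a+.15),.011*np.sin(a+.15),.08),(0,0,255))
c=(proj(p,R@np.array([.1,0,.04])+t)*2).astype(int); print(c)
x0=max(0,min(c[0]-400,1280-800)); y0=max(0,c[1]-250)
cv2.imwrite('pics/w2.png',im[y0:y0+500,x0:x0+800]); cv2.imwrite('pics/w2r.png',raw[y0:y0+500,x0:x0+800]); print(x0,y0)
np.save('w_lane.npy',np.array([w['image'],w['K'],w['R'],w['t']],dtype=object),allow_pickle=True)
E
```

```text
[0.55040322 0.2491676  0.4195333 ] 4.25 0.05012560363192432
lane_mouth 0.84 [ 1.5 -2.4]
port_rear 0.77 [-0.4  0.6]
port_front 0.9 [-0.2 -0.1]
latch_face 0.62 [1.8 2.4]
lane 0.93 [-1.7  0.1]
lane_mouth 0.93 [-0.6 -0.5]
port_rear 0.63 [-2.3  0.4]
port_rear 0.58 [  15. -100.]
port_front 0.66 [-2.1  0.8]
lane 0.59 [3.1 1.6]
lane 0.34 [ 1.9 24.6]
lane [ 0.445645    0.19234263 -0.35030152]
lane_mouth 0.8 [2.6 1. ]
port_rear 0.92 [-0.3  0.5]
port_front 0.65 [129.6  42.7]
port_front 0.6 [-2.2 -1.2]
latch_face 0.97 [-1.3 -1.2]
lane 0.78 [-1.1 -4. ]
lane w [ 0.44661369  0.19076331 -0.30518185]
lane_mouth 0.8 [2.9 0.8]
port_rear 0.92 [-0.1  0.5]
port_front 0.65 [129.7  43. ]
port_front 0.6 [-2.1 -0.9]
latch_face 0.97 [-1.  -1.3]
lane 0.78 [-1.  -3.8]
lane_mouth 0.84 [ 1.1 -3.5]
port_rear 0.77 [-0.3  0.3]
port_front 0.9 [0.3 0. ]
latch_face 0.62 [1.6 1.6]
lane 0.93 [-1.3  0.2]
lane_mouth 0.93 [ 0.5 -1.2]
port_rear 0.63 [-1.7  0.3]
port_rear 0.58 [  15.6 -100.1]
port_front 0.66 [-1.9  1. ]
lane 0.59 [3.3 1.7]
lane 0.34 [ 2.1 24.7]
lane all [ 0.44644816  0.19101538 -0.30834069]
[688 222]
288 0
```

View pics/w2.png

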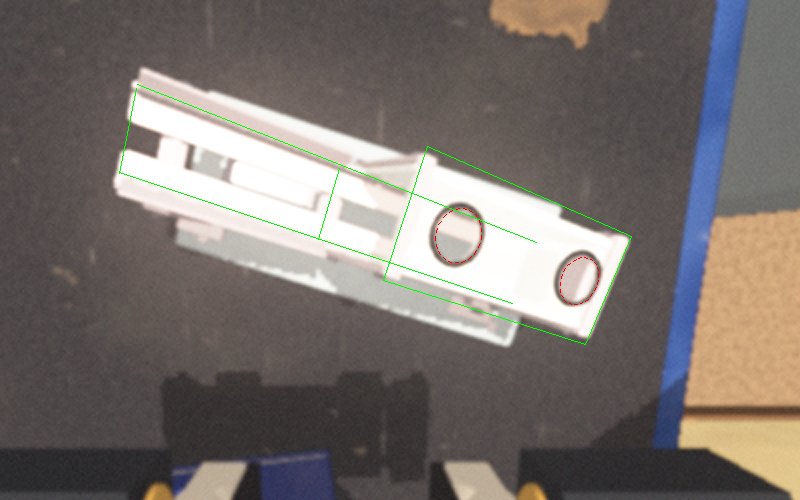

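```bash
python3 - <<'E'
from fit import *
a=np.load('w_lane.npy',allow_pickle=True); p=dict(image=a[0],K=a[1].astype(float),R=a[2].astype(float),t=a[3].astype(float))
im=cv2.resize(p['image'][20:160,190:390,::-1],None,fx=4,fy=4,interpolation=cv2.INTER_CUBIC)
im=(255*(im/255.)**2.2).astype(np.uint8)
cv2.imwrite('pics/w3.png',im)
E
```

```text
(no output)
```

View pics/w3.png

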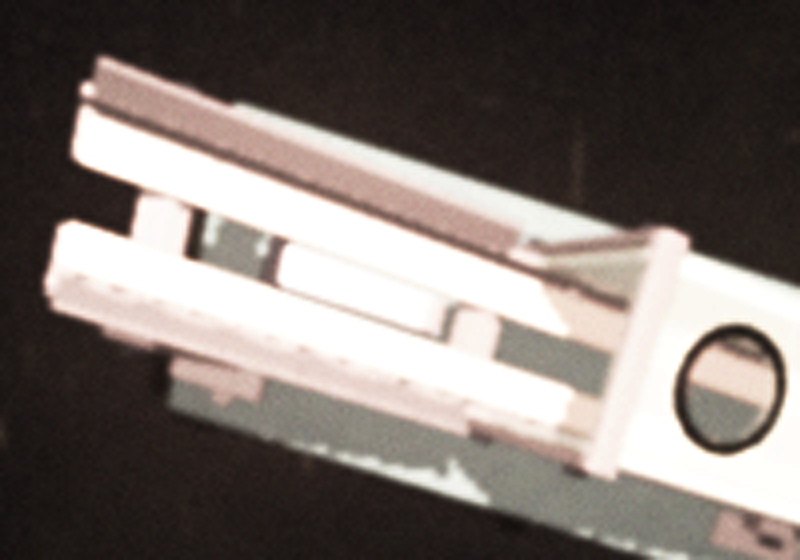

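```bash
cat > lf.py <<'E'
from fit import *
a=np.load('w_lane.npy',allow_pickle=True); p=dict(image=a[0],K=a[1].astype(float),R=a[2].astype(float),t=a[3].astype(float))
c=lambda x,y:np.array([x/4+190,y/4+20])-.375
ob=[((.225,0,0),c(67,191)),((.021,0,.078),np.array([433,139.3])),((.091,0,.078),np.array([372.8,117.2])),((.136,0,.006),c(441,314))]
lines=[c(567,356),c(67,191)]
def f(v,free=False):
    R,t=lane_pose(v[:3]); 
    r=[(proj(p,R@np.array(P)+t)-a) for P,a in ob]
    q0,q1=[proj(p,R@np.array(P)+t) for P in ((.12,0,0),(.225,0,0))]
    d=(q1-q0)/np.linalg.norm(q1-q0); n=np.array([-d[1],d[0]])
    return np.concatenate(r+[[2*n@(l-q0) for l in lines]])
if __name__=='__main__':
    s=least_squares(f,np.load('lane.npy')); print(s.x,np.round(s.fun,1)); np.save('lane2.npy',s.x)
    R,t=lane_pose(s.x); 
    im=cv2.resize(p['image'][20:160,190:390,::-1],None,fx=4,fy=4,interpolation=cv2.INTER_CUBIC)
    def L(a,b,col=(0,255,0)):
        A=[tuple(((proj(p,R@np.array(q)+t)-[190,20]+.375)*4).astype(int)) for q in (a,b)]; cv2.line(im,A[0],A[1],col,1)
    for y in (-.0185,0,.0185): L((0.1,y,0.0),(.225,y,0.0))
    for y in (-.0045,.0045): L((.136,y,.006),(.178,y,0),(255,0,0))
    L((.225,-.0185,0),(.225,.0185,0)); L((.118,-.027,.08),(.118,.027,.08));L((.125,-.0255,.018),(.225,-.0255,.018));L((.125,.0255,.018),(.225,.0255,.018))
    cv2.imwrite('pics/w4.png',im)
E
python3 lf.py
```

```text
[ 0.44571412  0.18907114 -0.28993326] [ 1.   0.  -0.1 -1.6 -0.4 -0.9  0.2  0.4  2.  -0.6]
```

View pics/w4.png

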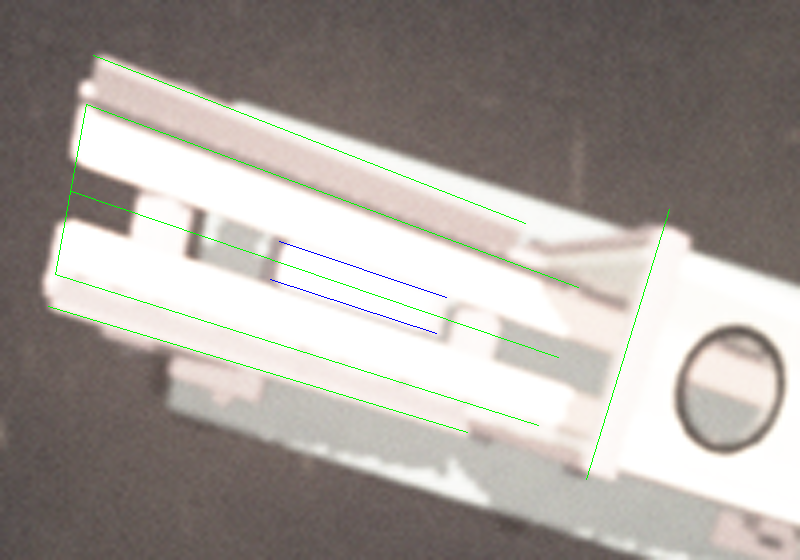

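```bash
python3 - <<'E'
from mv import *
go(down(-.485),[.4806,-.1082,.300])
go(down(-.485),[.4806,-.1082,.201])
E
```

```text
ROW 0.3582 0.0694 0.12 0.0 0.0 -1.0858  dist 0.3840880107475369 deg 62.211757395304794
ROW -0.0 0.0 0.099 0.0 0.0 0.0  dist 0.099 deg 0.0
```

Emit:
carry_out --moves "0.064 0.3582 0.0694 0.12 0 0 -1.0858;0.064 0.3582 0.0694 0.12 0 0 -1.0858;0.064 0.3582 0.0694 0.12 0 0 -1.0858;0.064 0.3582 0.0694 0.12 0 0 -1.0858;0.064 0.3582 0.0694 0.12 0 0 -1.0858;0.064 0.3582 0.0694 0.12 0 0 -1.0858;0.064 0.3582 0.0694 0.12 0 0 -1.0858;0.064 0.3582 0.0694 0.12 0 0 -1.0858;0.064 0.3582 0.0694 0.12 0 0 -1.0858;0.064 0.3582 0.0694 0.12 0 0 -1.0858;0.064 0.3582 0.0694 0.12 0 0 -1.0858;0.064 0.3582 0.0694 0.12 0 0 -1.0858"

```text
clock: 6.95
tool_pos: [0.4811, -0.1074, 0.3002]
orientation: [-180.0, -0.1, -27.7]
force: [-0.1, 0.1, -0.1]
opening: 0.0644
```

```bash
python3 - <<'E'
from h import *
w=ctrl.snapshot('wrist'); save(w,'w5')
o=ctrl.get_obs(); print(o['tool_pos'],o['orientation'],o['clock'])
E
```

```text
[ 0.48104758 -0.10729071  0.30008981] [-1.79968263e+02 -4.48203165e-02 -2.77135215e+01] 7.0
```

View pics/w5.png

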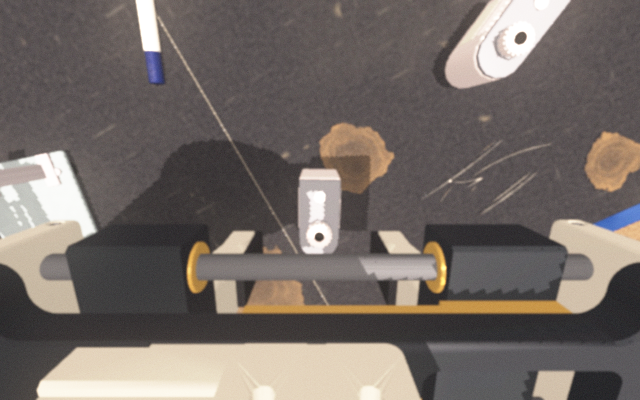

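Emit:
carry_out --moves "0.064 0 0 0.05 0 0 0;0.064 0 0 0.08 0 0 0;0.064 0 0 0.099 0 0 0;0.064 0 0 0.099 0 0 0;0.064 0 0 0.099 0 0 0;0.02 0 0 0.099 0 0 0;0.02 0 0 0.099 0 0 0;0.02 0 0 0.099 0 0 0;0.02 0 0 0.099 0 0 0;0.02 0 0 0.099 0 0 0;0.02 0 0 0.099 0 0 0;0.02 0 0 0.099 0 0 0"

```text
clock: 8.2
tool_pos: [0.4807, -0.1082, 0.2011]
orientation: [-180.0, -0.0, -27.8]
force: [-2.3, 0.2, 6.0]
opening: 0.0339
```

```bash
cat > place.py <<'E'
from mv import *
from fit import lane_pose
RL,tL=lane_pose(np.load('lane2.npy'))
RT=np.column_stack([RL[:,0],-RL[:,1],-RL[:,2]])
def tcp(x,y,z): return RL@np.array([x,y,z+.159])+tL
E
python3 - <<'E'
from place import *
go(down(-.485),[.4806,-.1082,.34])
go(RT,tcp(.18,0,.145)); print(cmd()[1])
go(RT,tcp(.18,0,.060)); print(cmd()[1])
E
```

```text
ROW -0.0 0.0 -0.139 0.0 0.0 0.0  dist 0.139 deg 0.0
ROW -0.1058 -0.2593 -0.0493 0.0341 0.3489 -0.1931  dist 0.28436001828667823 deg 22.931316406155833
[0.50788819 0.17052116 0.3893    ]
ROW -0.0 -0.0 0.085 0.0 -0.0 0.0  dist 0.085 deg 0.0
[0.53581816 0.16218587 0.30945365]
```

Emit:
carry_out --moves "0.02 0 0 -0.04 0 0 0;0.02 0 0 -0.09 0 0 0;0.02 0 0 -0.139 0 0 0;0.02 0 0 -0.139 0 0 0;0.02 0 0 -0.139 0 0 0"

```text
clock: 8.7
tool_pos: [0.4803, -0.1082, 0.3403]
orientation: [-179.9, -0.1, -27.8]
force: [-0.3, -0.3, -4.4]
opening: 0.0341
```

Emit:
carry_out --moves "0.02 -0.1058 -0.2593 -0.0493 0.0341 0.3489 -0.1931;0.02 -0.1058 -0.2593 -0.0493 0.0341 0.3489 -0.1931;0.02 -0.1058 -0.2593 -0.0493 0.0341 0.3489 -0.1931;0.02 -0.1058 -0.2593 -0.0493 0.0341 0.3489 -0.1931;0.02 -0.1058 -0.2593 -0.0493 0.0341 0.3489 -0.1931;0.02 -0.1058 -0.2593 -0.0493 0.0341 0.3489 -0.1931;0.02 -0.1058 -0.2593 -0.0493 0.0341 0.3489 -0.1931;0.02 -0.1058 -0.2593 -0.0493 0.0341 0.3489 -0.1931;0.02 -0.1058 -0.2593 -0.0493 0.0341 0.3489 -0.1931;0.02 -0.1058 -0.2593 -0.0493 0.0341 0.3489 -0.1931"

```text
clock: 9.7
tool_pos: [0.5076, 0.1694, 0.3879]
orientation: [179.9, -20.0, -16.6]
force: [0.3, -1.3, -3.1]
opening: 0.034
```

Emit:
carry_out --moves "0.02 0 0 0.04 0 0 0;0.02 0 0 0.085 0 0 0;0.02 0 0 0.085 0 0 0;0.02 0 0 0.085 0 0 0;0.02 0 0 0.085 0 0 0"

```text
clock: 10.2
tool_pos: [0.5361, 0.162, 0.3108]
orientation: [-179.9, -20.1, -16.7]
force: [0.5, 0.2, -1.6]
opening: 0.0337
```

```bash
cat > chk.py <<'E'
from place import *
import sys
o=ctrl.get_obs()
R=Ro.from_euler('xyz',o['orientation'],degrees=True).as_matrix()
g=o['tool_pos']+R[:,2]*.159
print('lane grasp',np.round(RL.T@(g-tL),4),'rot err deg',np.round(np.degrees(Ro.from_matrix(RT.T@R).as_rotvec()),2),'F lane',np.round(RL.T@o['force'],1),o['clock'],o['opening'])
if len(sys.argv)>1:
    n=sys.argv[1]
    ims=[]
    for c in ('scene','side','wrist'):
        if c in sys.argv[2:]:
            p=ctrl.snapshot(c)
            q=proj(p,RL@np.array([.13,0,.04])+tL) if c!='wrist' else np.array([320,130])
            h=50 if c!='wrist' else 130
            f=600/(2*h)
            x0=int(max(0,q[0]-h*1.3)); y0=int(max(0,q[1]-h))
            cv2.imwrite(f'pics/{n}_{c}.png',cv2.resize(p['image'][y0:y0+2*h,x0:x0+int(2.6*h),::-1],None,fx=f,fy=f,interpolation=cv2.INTER_CUBIC))
            print(c,'crop',x0,y0,f)
E
python3 chk.py a1 side scene wrist
```

```text
lane grasp [0.181  0.     0.0611] rot err deg [0.05 0.08 0.06] F lane [-0.2  0.3 -1.7] 10.2 0.03367966520315468
scene crop 211 144 6.0
side crop 229 138 6.0
wrist crop 151 0 2.3076923076923075
```

View pics/a1_side.png

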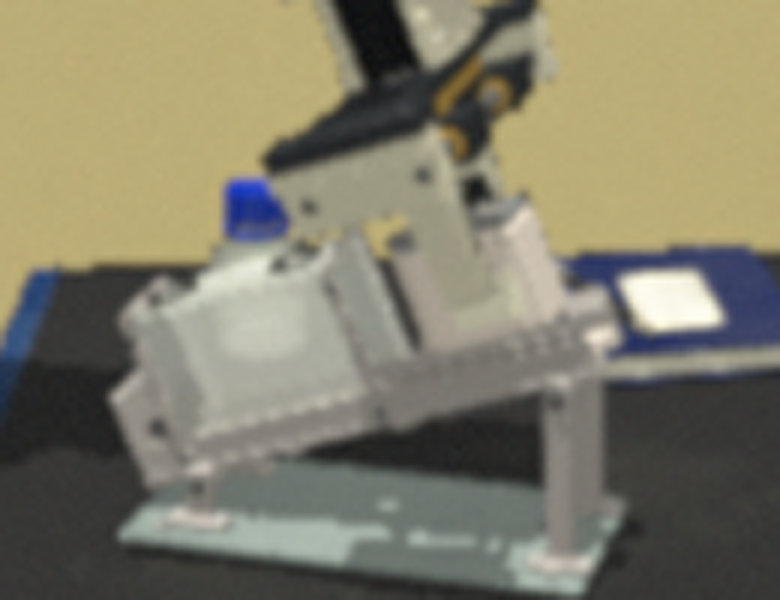

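View pics/a1_scene.png

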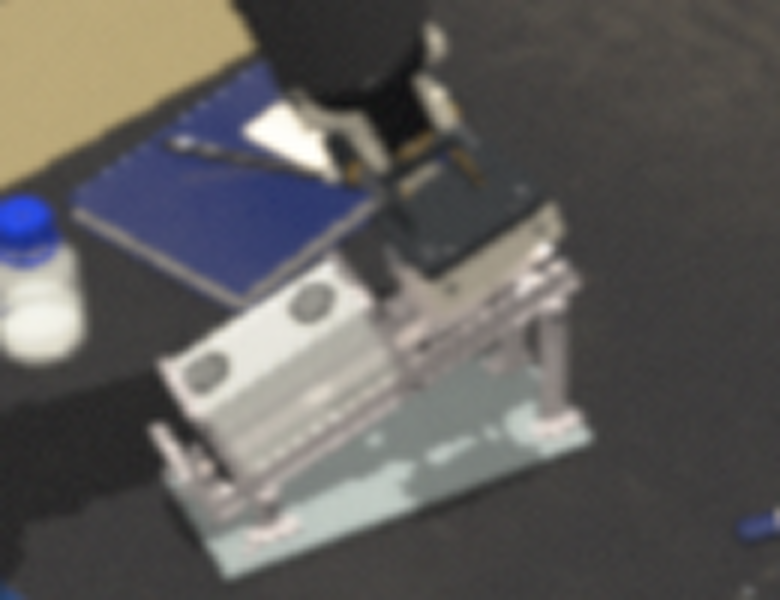

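View pics/a1_wrist.png

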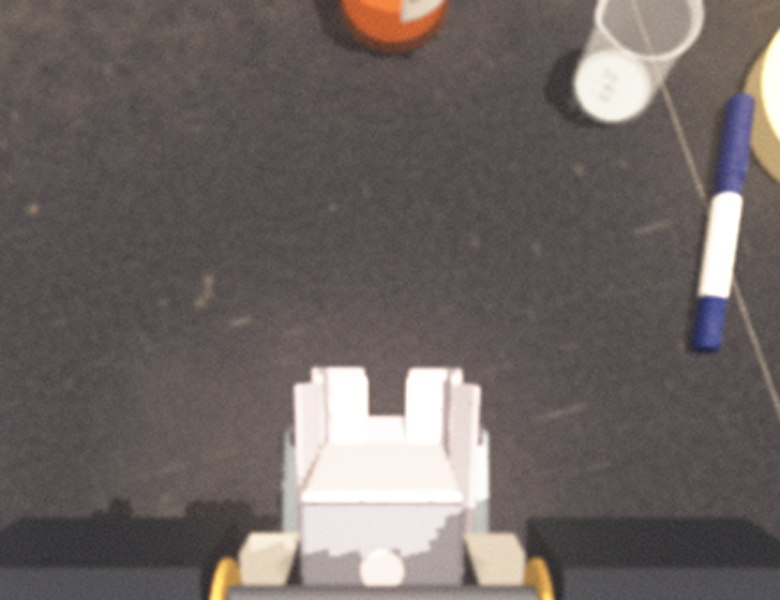

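Emit:
carry_out --moves "0.02 0 0.001 0.006 0 0 0;0.02 0 0.001 0.01 0 0 0;0.02 0 0.001 0.013 0 0 0;0.02 0 0.001 0.015 0 0 0;0.02 0 0.001 0.015 0 0 0;0.02 0 0.001 0.015 0 0 0"

```text
clock: 10.95
tool_pos: [0.5405, 0.1597, 0.2949]
orientation: [180.0, -20.0, -16.6]
force: [-0.0, 0.2, -2.5]
opening: 0.034
```

```bash
python3 chk.py a2 wrist
```

```text
lane grasp [ 0.1799 -0.0011  0.0446] rot err deg [-0.02 -0.   -0.01] F lane [-0.9  0.2 -2.3] 10.95 0.0339890259918002
wrist crop 151 0 2.3076923076923075
```

View pics/a2_wrist.png

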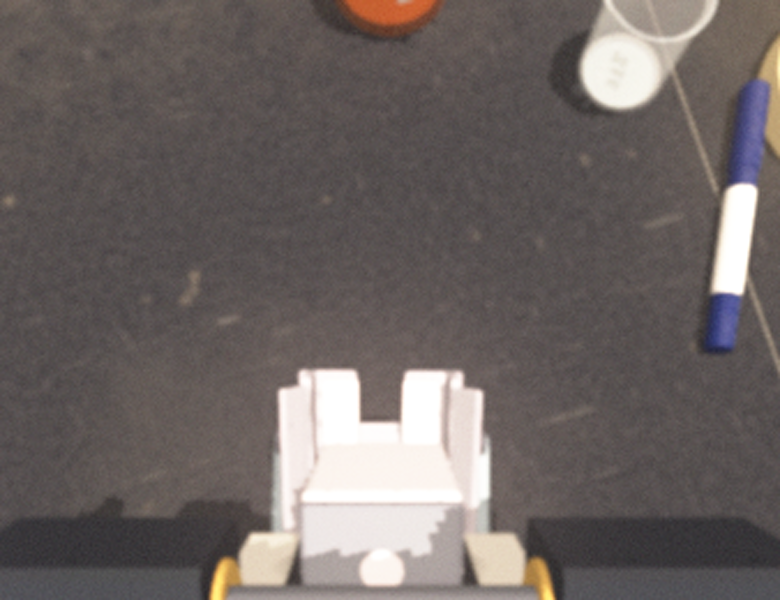

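Emit:
carry_out --moves "0.034 0 0 0.001 0 0 0;0.038 0 0 0.001 0 0 0;0.042 0 0 0.001 0 0 0;0.056 0 0 0.001 0 0 0;0.056 0 0 0.001 0 0 0;0.056 0 0 0.001 0 0 0;0.056 0 0 0.001 0 0 0;0.056 0 0 0.001 0 0 0"

```text
clock: 11.8
tool_pos: [0.5408, 0.1596, 0.2941]
orientation: [180.0, -20.1, -16.6]
force: [-0.5, 0.5, -0.1]
opening: 0.0561
```

```bash
python3 chk.py a3 wrist side scene
```

```text
lane grasp [ 0.1799 -0.001   0.0437] rot err deg [ 0.  0. -0.] F lane [-0.6  0.3  0.1] 11.8 0.0560627393801995
scene crop 211 144 6.0
side crop 229 138 6.0
wrist crop 151 0 2.3076923076923075
```

View pics/a3_wrist.png

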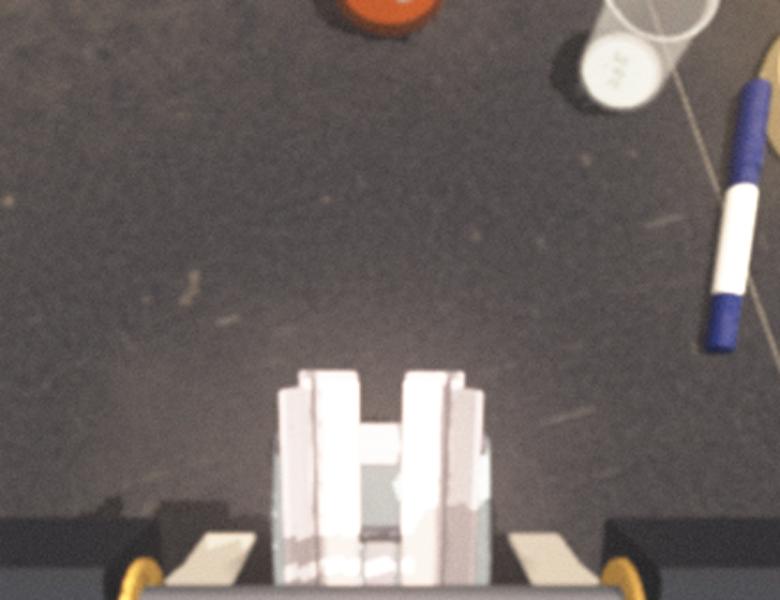

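View pics/a3_side.png

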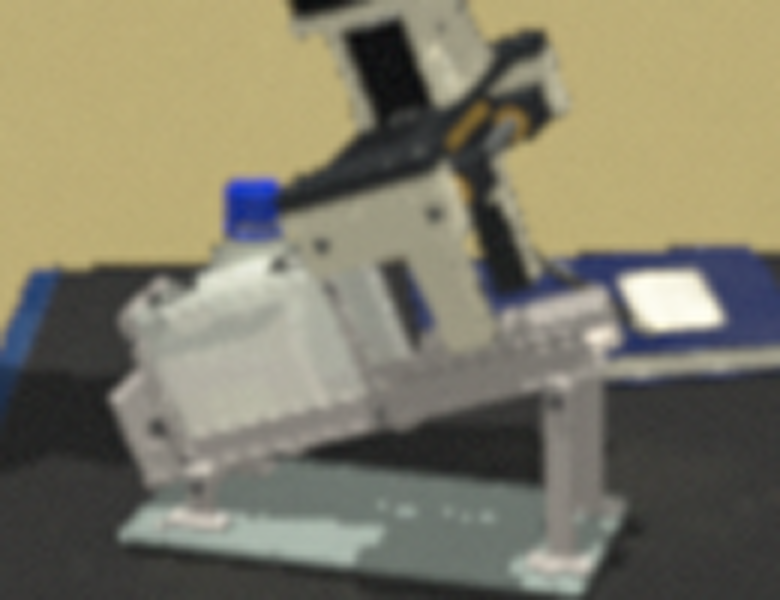

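```bash
python3 - <<'E'
from place import *
R0,p0=cmd(); p0=p0+R0@np.array([0,.001,.015])   # a2
p0=p0+R0@np.array([0,0,.001])
json.dump(dict(R=R0.tolist(),p=p0.tolist()),open('cmd.json','w'))
go(R0,p0-R0[:,2]*.1)
go(down(-1.1),[.510,-.25,.36])
E
```

```text
ROW -0.0 0.0 -0.1 0.0 0.0 0.0  dist 0.1 deg 0.0
ROW 0.1048 0.4014 0.0685 -0.1417 -0.3306 0.8016  dist 0.4204726507158343 deg 50.34006698924982
```

Emit:
carry_out --moves "0.056 0 0 -0.05 0 0 0;0.056 0 0 -0.1 0 0 0;0.056 0 0 -0.1 0 0 0;0.056 0 0 -0.1 0 0 0"

```text
clock: 12.35
tool_pos: [0.5077, 0.1699, 0.3896]
orientation: [-179.8, -20.1, -16.6]
force: [0.1, -1.0, -0.8]
opening: 0.0557
```

Emit:
carry_out --moves "0.056 0.1048 0.4014 0.0685 -0.1417 -0.3306 0.8016;0.056 0.1048 0.4014 0.0685 -0.1417 -0.3306 0.8016;0.056 0.1048 0.4014 0.0685 -0.1417 -0.3306 0.8016;0.056 0.1048 0.4014 0.0685 -0.1417 -0.3306 0.8016;0.056 0.1048 0.4014 0.0685 -0.1417 -0.3306 0.8016;0.056 0.1048 0.4014 0.0685 -0.1417 -0.3306 0.8016;0.056 0.1048 0.4014 0.0685 -0.1417 -0.3306 0.8016;0.056 0.1048 0.4014 0.0685 -0.1417 -0.3306 0.8016;0.056 0.1048 0.4014 0.0685 -0.1417 -0.3306 0.8016;0.056 0.1048 0.4014 0.0685 -0.1417 -0.3306 0.8016;0.056 0.1048 0.4014 0.0685 -0.1417 -0.3306 0.8016;0.056 0.1048 0.4014 0.0685 -0.1417 -0.3306 0.8016;0.056 0.1048 0.4014 0.0685 -0.1417 -0.3306 0.8016;0.056 0.1048 0.4014 0.0685 -0.1417 -0.3306 0.8016"

```text
clock: 13.75
tool_pos: [0.5102, -0.2492, 0.3598]
orientation: [-180.0, -0.0, -62.9]
force: [0.7, -0.4, 0.5]
opening: 0.0559
```

```bash
python3 - <<'E'
from fit import *
w=ctrl.snapshot('wrist'); o=ctrl.get_obs(); print(o['tool_pos'],o['orientation'])
T=ctrl.trace(w,'pack_a')
im=w['image'][:,:,::-1].copy()
for t in T: print(t['confidence'],t['extent'])
m=T[0]['region']
def cost(v):
    r=render(w,v); return 1-np.minimum(r,m).sum()/np.maximum(r,m).sum()
v0=np.array([.5338,-.297,-1.1])
s=minimize(cost,v0,method='Nelder-Mead',options=dict(initial_simplex=v0+np.array([[0,0,0],[.008,0,0],[0,.008,0],[0,0,.2]]),maxiter=150))
print(s.fun,s.x,cost(v0))
for q in pmask(w,s.x): cv2.circle(im,tuple(q.astype(int)),1,(0,255,0),-1)
cv2.imwrite('pics/w6.png',im)
E
```

```text
[ 0.51017823 -0.24929864  0.35986539] [-1.79980519e+02 -1.49299345e-02 -6.29469097e+01]
0.8 [298.1, 106.8, 334.8, 181.0]
0.05234724283218384 [ 0.53381321 -0.29546005 -1.07778233] 0.07671869
```

View pics/w6.png

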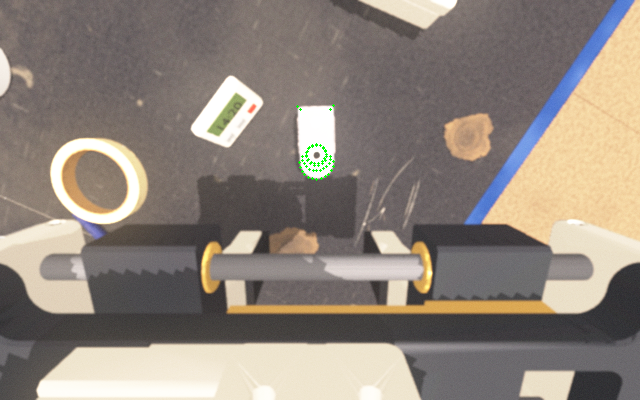

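```bash
python3 - <<'E'
from place import *
go(down(-1.09),[.5375,-.3029,.26])
go(down(-1.09),[.5375,-.3029,.201])
go(down(-1.09),[.5375,-.3029,.34])
go(RT,tcp(.18,-.001,.145)); print(cmd()[1])
go(RT,tcp(.18,-.001,.060))
go(RT,tcp(.18,-.001,.045))
E
```

```text
ROW 0.0596 -0.0005 0.1 0.0 -0.0 -0.01  dist 0.11641481864436332 deg 0.5729577951308232
ROW -0.0 -0.0 0.059 0.0 -0.0 0.0  dist 0.059 deg 0.0
ROW -0.0 -0.0 -0.139 0.0 -0.0 0.0  dist 0.139 deg 0.0
ROW -0.4328 -0.192 -0.0493 0.14 0.3311 -0.7917  dist 0.4760360595585171 deg 49.81821407669201
[0.50756877 0.16959739 0.38926578]
ROW 0.0 0.0 0.085 -0.0 -0.0 0.0  dist 0.085 deg 0.0
ROW 0.0 0.0 0.015 -0.0 -0.0 0.0  dist 0.015 deg 0.0
```

Emit:
carry_out --moves "0.05 0.0596 -0.0005 0.1 0 0 -0.01;0.05 0.0596 -0.0005 0.1 0 0 -0.01;0.05 0.0596 -0.0005 0.1 0 0 -0.01;0.05 0.0596 -0.0005 0.1 0 0 -0.01;0.05 0.0596 -0.0005 0.1 0 0 -0.01"

```text
clock: 14.35
tool_pos: [0.5378, -0.3027, 0.2605]
orientation: [-180.0, -0.0, -62.4]
force: [0.1, 0.2, 0.2]
opening: 0.0501
```

Emit:
carry_out --moves "0.05 0 0 0.02 0 0 0;0.05 0 0 0.04 0 0 0;0.05 0 0 0.059 0 0 0;0.05 0 0 0.059 0 0 0;0.02 0 0 0.059 0 0 0;0.02 0 0 0.059 0 0 0;0.02 0 0 0.059 0 0 0;0.02 0 0 0.059 0 0 0;0.02 0 0 0.059 0 0 0;0.02 0 0 0.059 0 0 0"

```text
clock: 15.35
tool_pos: [0.5382, -0.3029, 0.2026]
orientation: [-179.9, -0.1, -62.4]
force: [-1.7, 2.0, 7.7]
opening: 0.0342
```

Emit:
carry_out --moves "0.02 0 0 -0.04 0 0 0;0.02 0 0 -0.09 0 0 0;0.02 0 0 -0.139 0 0 0;0.02 0 0 -0.139 0 0 0;0.02 0 0 -0.139 0 0 0"

```text
clock: 15.85
tool_pos: [0.5374, -0.3029, 0.3416]
orientation: [-179.8, -0.1, -62.5]
force: [-0.5, 0.2, -4.3]
opening: 0.0336
```

Emit:
carry_out --moves "0.02 -0.4328 -0.192 -0.0493 0.14 0.3311 -0.7917;0.02 -0.4328 -0.192 -0.0493 0.14 0.3311 -0.7917;0.02 -0.4328 -0.192 -0.0493 0.14 0.3311 -0.7917;0.02 -0.4328 -0.192 -0.0493 0.14 0.3311 -0.7917;0.02 -0.4328 -0.192 -0.0493 0.14 0.3311 -0.7917;0.02 -0.4328 -0.192 -0.0493 0.14 0.3311 -0.7917;0.02 -0.4328 -0.192 -0.0493 0.14 0.3311 -0.7917;0.02 -0.4328 -0.192 -0.0493 0.14 0.3311 -0.7917;0.02 -0.4328 -0.192 -0.0493 0.14 0.3311 -0.7917;0.02 -0.4328 -0.192 -0.0493 0.14 0.3311 -0.7917;0.02 -0.4328 -0.192 -0.0493 0.14 0.3311 -0.7917;0.02 -0.4328 -0.192 -0.0493 0.14 0.3311 -0.7917;0.02 -0.4328 -0.192 -0.0493 0.14 0.3311 -0.7917;0.02 -0.4328 -0.192 -0.0493 0.14 0.3311 -0.7917;0.02 -0.4328 -0.192 -0.0493 0.14 0.3311 -0.7917"

```text
clock: 17.35
tool_pos: [0.5076, 0.1686, 0.3887]
orientation: [180.0, -20.0, -16.7]
force: [-0.2, -0.6, -0.9]
opening: 0.034
```

Emit:
carry_out --moves "0.02 0 0 0.04 0 0 0;0.02 0 0 0.085 0 0 0;0.02 0 0 0.085 0 0 0;0.02 0 0 0.085 0 0 0;0.02 0 0 0.085 0 0 0"

```text
clock: 17.85
tool_pos: [0.5356, 0.1609, 0.3098]
orientation: [-180.0, -20.1, -16.7]
force: [-0.2, 0.9, -2.1]
opening: 0.0343
```

```bash
python3 chk.py b1 wrist side
```

```text
lane grasp [ 0.1804 -0.0013  0.0602] rot err deg [-0.01  0.03  0.05] F lane [-1.2  0.8 -1.8] 17.85 0.034284315188601144
side crop 229 138 6.0
wrist crop 151 0 2.3076923076923075
```

View pics/b1_wrist.png

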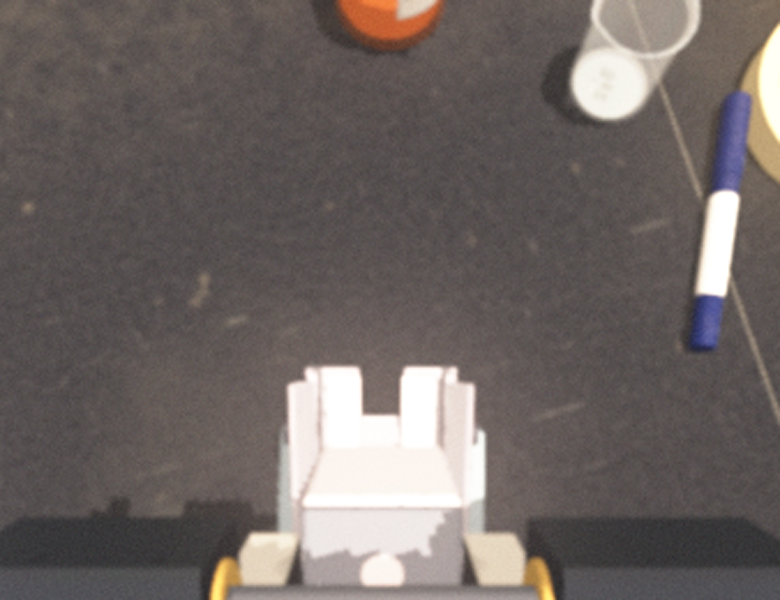

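View pics/b1_side.png

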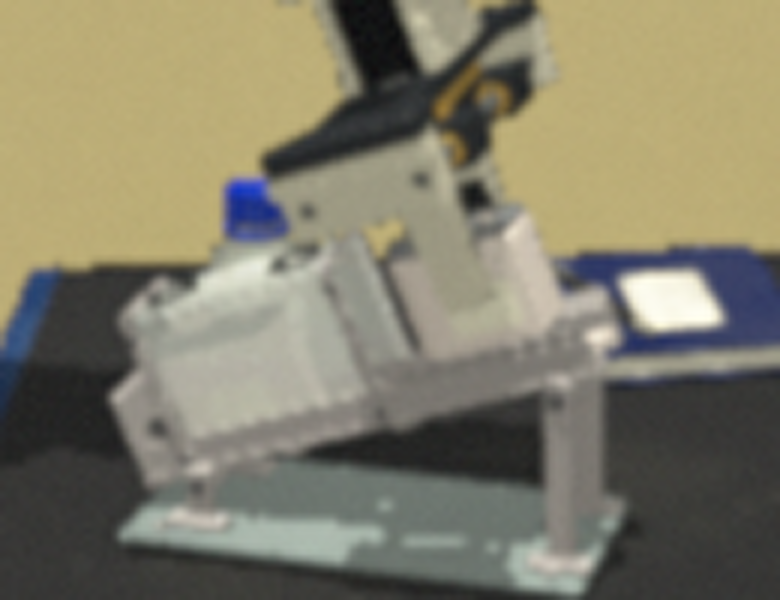

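Emit:
carry_out --moves "0.02 0 0 0.006 0 0 0;0.02 0 0 0.01 0 0 0;0.02 0 0 0.013 0 0 0;0.02 0 0 0.015 0 0 0;0.02 0 0 0.015 0 0 0;0.034 0 0 0.015 0 0 0;0.038 0 0 0.015 0 0 0;0.042 0 0 0.015 0 0 0;0.056 0 0 0.015 0 0 0;0.056 0 0 0.015 0 0 0;0.056 0 0 0.015 0 0 0;0.056 0 0 0.015 0 0 0;0.056 0 0 0.015 0 0 0;0.056 0 0 0.015 0 0 0"

```text
clock: 19.35
tool_pos: [0.5404, 0.1598, 0.295]
orientation: [-180.0, -20.1, -16.6]
force: [-0.2, 0.3, -0.1]
opening: 0.0561
```

```bash
python3 chk.py b2 wrist side scene
```

```text
lane grasp [ 0.1799 -0.001   0.0447] rot err deg [ 0.  0. -0.] F lane [-0.3  0.2  0.1] 19.35 0.0561435241691692
scene crop 211 144 6.0
side crop 229 138 6.0
wrist crop 151 0 2.3076923076923075
```

View pics/b2_wrist.png

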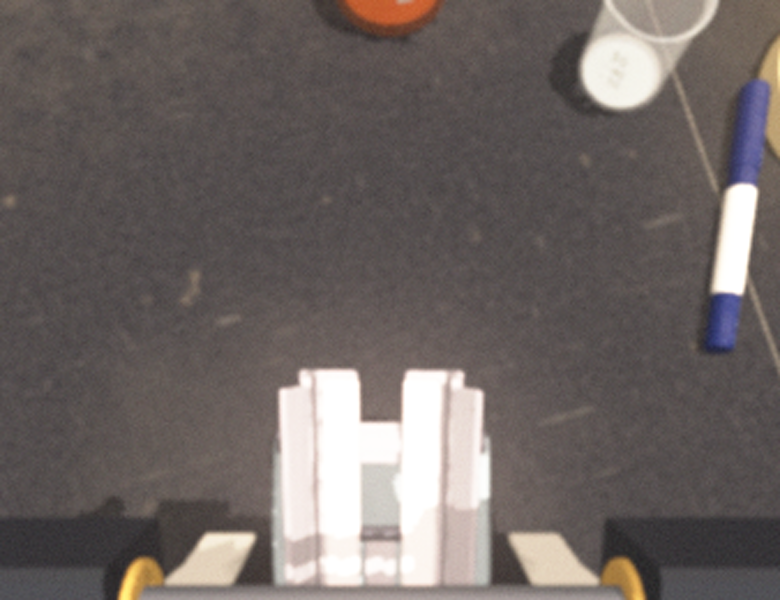

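View pics/b2_side.png

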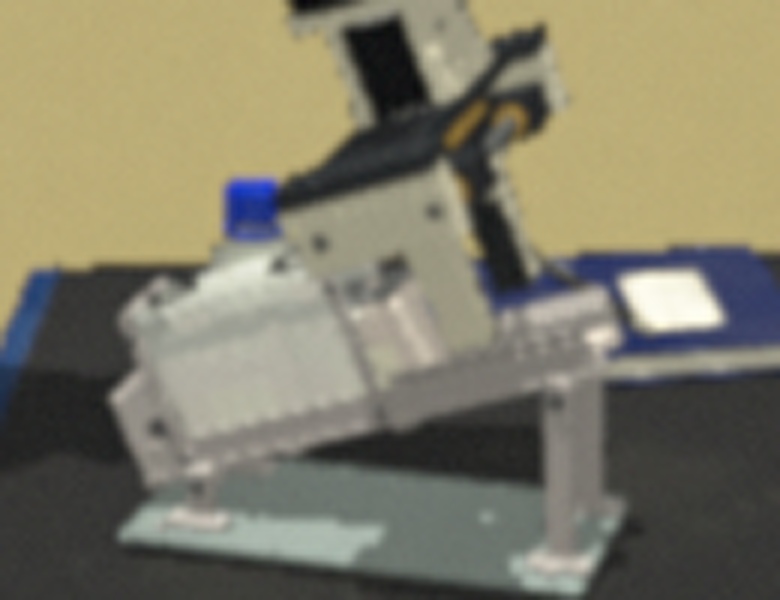

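View pics/b2_scene.png

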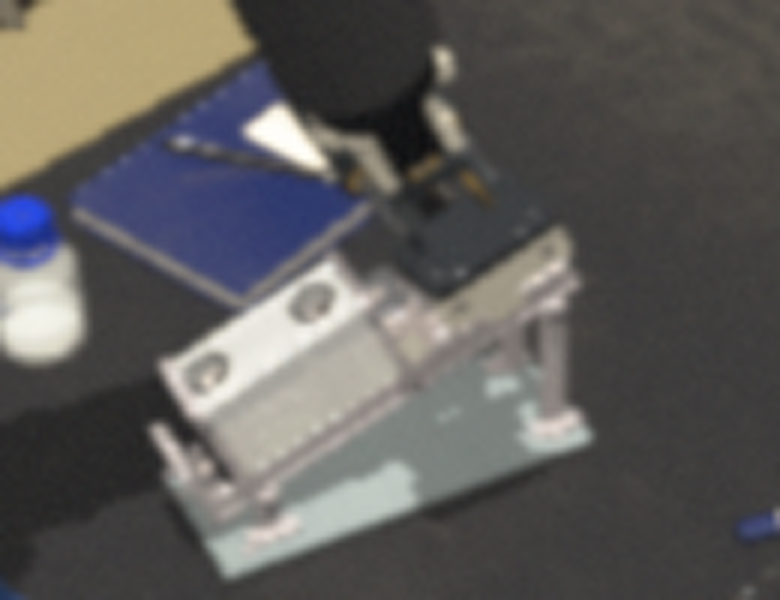

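```bash
cat > push.py <<'E'
from place import *
A=np.radians(10); a=np.array([np.sin(A),0,np.cos(A)])
RP=RL@np.column_stack([[np.cos(A),0,-np.sin(A)],[0,-1,0],-a])
def ptcp(X,z=.026): return RL@(np.array([X,-.001,z])+.178*a)+tL
def pchk():
    o=ctrl.get_obs(); R=Ro.from_euler('xyz',o['orientation'],degrees=True).as_matrix()
    print('tip lane',np.round(RL.T@(o['tool_pos']+R[:,2]*.178-tL),4),'F',np.round(RL.T@o['force'],1),o['clock'],o['opening'])
E
python3 - <<'E'
from push import *
go(RP,ptcp(.175))
R0,p0=cmd(); print(R0.T@RL[:,0]) # unit downhill = - this
E
```

```text
ROW 0.0259 0.0 0.0027 -0.0 -0.1746 0.0  dist 0.02604035330021465 deg 10.003843102984174
[ 9.84804176e-01  2.68989491e-05 -1.73668460e-01]
```

Emit:
carry_out --moves "0 0.0259 0 0.0027 0 -0.1746 0;0 0.0259 0 0.0027 0 -0.1746 0;0 0.0259 0 0.0027 0 -0.1746 0;0 0.0259 0 0.0027 0 -0.1746 0;0 0.0259 0 0.0027 0 -0.1746 0;0 0.0259 0 0.0027 0 -0.1746 0;0 0.0259 0 0.0027 0 -0.1746 0;0 0.0259 0 0.0027 0 -0.1746 0;0 0.0259 0 0.0027 0 -0.1746 0;0 0.0259 0 0.0027 0 -0.1746 0"

```text
clock: 20.5
tool_pos: [0.5646, 0.1526, 0.3014]
orientation: [180.0, -10.1, -16.6]
force: [-0.5, 0.2, -0.7]
opening: 0.0005
```

```bash
python3 -c "
from push import *
pchk()"; python3 chk.py c1 side
```

```text
tip lane [ 0.1749 -0.001   0.0257] F [-0.7  0.1 -0.4] 20.5 0.0005436050288232315
lane grasp [ 0.1781 -0.001   0.0445] rot err deg [ 0.   -9.99 -0.01] F lane [-0.7  0.1 -0.4] 20.5 0.0005436050288232315
side crop 229 138 6.0
```

View pics/c1_side.png

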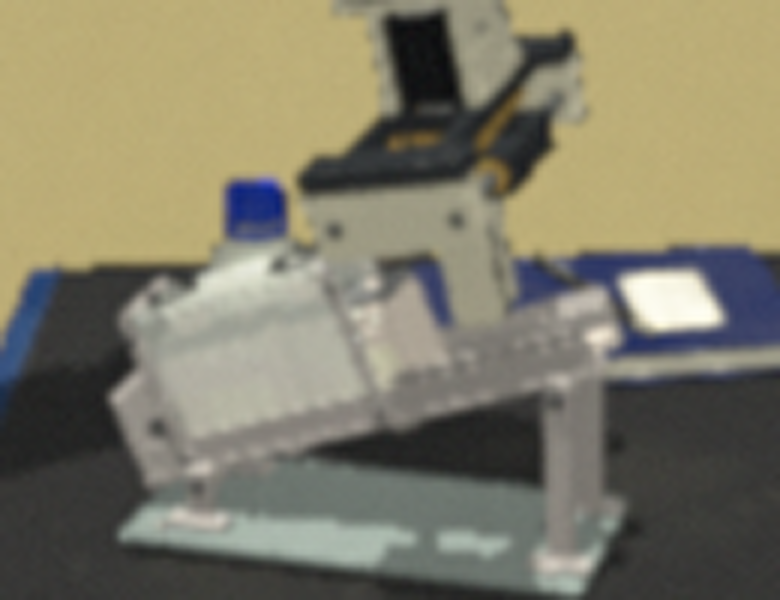

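```bash
python3 - <<'E'
from push import *
p=ctrl.snapshot('side'); x0,y0,f=229,138,6.
for px in ((312,262),(330,262),(440,250),(465,325),(505,312)):
    o,d=ray(p,((px[1]/f+y0),(px[0]/f+x0)))
    # intersect lane plane y=-.021
    ol=RL.T@(o-tL); dl=RL.T@d; s=(-.021-ol[1])/dl[1]; print(px,np.round(ol+s*dl,4))
E
```

```text
(312, 262) [ 0.11   -0.021   0.0771]
(330, 262) [ 0.1188 -0.021   0.0748]
(440, 250) [ 0.1736 -0.021   0.0666]
(465, 325) [ 0.1713 -0.021   0.0283]
(505, 312) [ 0.1926 -0.021   0.0296]
```

```bash
sed -i 's/np.radians(10)/np.radians(35)/' push.py; python3 - <<'E'
from push import *
go(RP,ptcp(.175,.028)); print(cmd()[1])
R0,p0=cmd(); print(R0.T@RL[:,0])
E
```

```text
ROW 0.0749 0.0 0.0147 0.0 -0.4363 0.0  dist 0.07632889361179028 deg 24.99814860155782
[0.63776454 0.13075815 0.30027531]
[ 8.19158765e-01  2.68989491e-05 -5.73566838e-01]
```

```bash
python3 - <<'E'
import push
from push import *
o=ctrl.get_obs()
# start pose (35 already committed) -> reconstruct start (A=10)
def pose(deg,X,z):
    A=np.radians(deg); a=np.array([np.sin(A),0,np.cos(A)])
    return RL@np.column_stack([[np.cos(A),0,-np.sin(A)],[0,-1,0],-a]), RL@(np.array([X,-.001,z])+.178*a)+tL
R0,p0=pose(10,.175,.026)
for d,z in ((10,.05),(16,.05),(22,.05),(28,.05),(35,.05),(35,.028)):
    R,p=pose(d,.175,z); print(np.round(R0.T@(p-p0),4),np.round(Ro.from_matrix(R0.T@R).as_rotvec(),4))
E
```

```text
[-0.0042 -0.     -0.0236] [0. 0. 0.]
[ 0.0144 -0.     -0.0227] [ 0.     -0.1047 -0.    ]
[ 0.0328 -0.     -0.0197] [-0.     -0.2094 -0.    ]
[ 0.0508 -0.     -0.0149] [ 0.     -0.3142  0.    ]
[ 0.0711 -0.     -0.007 ] [ 0.     -0.4363 -0.    ]
[ 0.0749 -0.      0.0147] [ 0.     -0.4363 -0.    ]
```

Emit:
carry_out --moves "0 -0.0042 0 -0.0236 0 0 0;0 0.0144 0 -0.0227 0 -0.1047 0;0 0.0328 0 -0.0197 0 -0.2094 0;0 0.0508 0 -0.0149 0 -0.3142 0;0 0.0711 0 -0.007 0 -0.4363 0;0 0.0711 0 -0.007 0 -0.4363 0;0 0.0711 0 -0.007 0 -0.4363 0;0 0.073 0 0.005 0 -0.4363 0;0 0.0749 0 0.0147 0 -0.4363 0;0 0.0749 0 0.0147 0 -0.4363 0;0 0.0749 0 0.0147 0 -0.4363 0"

```text
clock: 21.7
tool_pos: [0.6373, 0.131, 0.2998]
orientation: [180.0, 14.9, -16.6]
force: [-1.0, -0.2, -0.1]
opening: 0.0002
```

```bash
python3 -c "
from push import *
pchk()"; python3 chk.py c2 side scene
```

```text
tip lane [ 0.1744 -0.001   0.0278] F [-0.9 -0.5  0.2] 21.7 0.00021906419044559418
lane grasp [ 0.1853 -0.001   0.0433] rot err deg [-3.0e-02 -3.5e+01 -4.0e-02] F lane [-0.9 -0.5  0.2] 21.7 0.00021906419044559418
scene crop 211 144 6.0
side crop 229 138 6.0
```

View pics/c2_side.png

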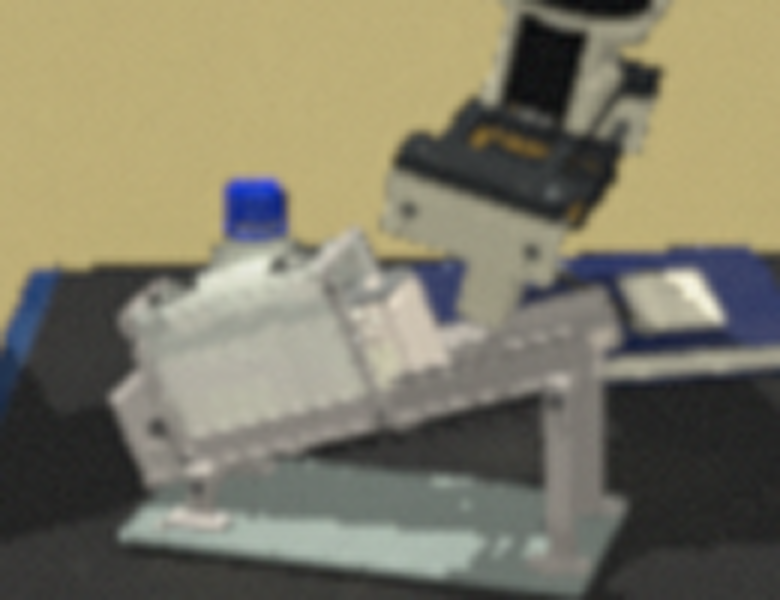

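View pics/c2_scene.png

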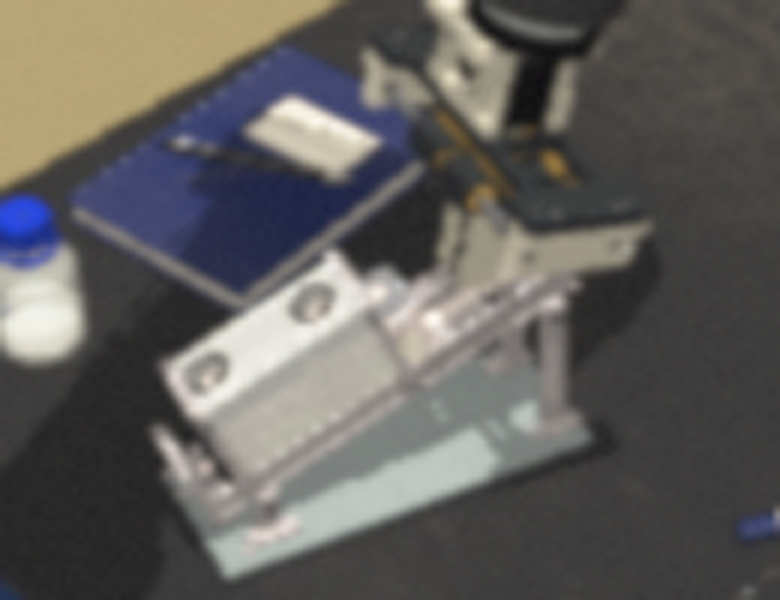

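Emit:
carry_out --moves "0 -0.0057 0 0.004 0 0 0;0 -0.0098 0 0.0069 0 0 0;0 -0.0115 0 0.008 0 0 0;0 -0.0131 0 0.0092 0 0 0;0 -0.0147 0 0.0103 0 0 0;0 -0.0147 0 0.0103 0 0 0"

```text
clock: 22.4
tool_pos: [0.6214, 0.1356, 0.2938]
orientation: [180.0, 15.0, -16.6]
force: [-0.2, -0.1, 0.2]
opening: 0.0002
```

```bash
python3 -c "
from push import *
pchk()"; python3 chk.py c3 side
```

```text
tip lane [ 0.1567 -0.001   0.0277] F [-0.1 -0.1  0.2] 22.4 0.00018201872780989478
lane grasp [ 0.1676 -0.001   0.0433] rot err deg [-0.000e+00 -3.501e+01 -1.000e-02] F lane [-0.1 -0.1  0.2] 22.4 0.00018201872780989478
side crop 229 138 6.0
```

View pics/c3_side.png

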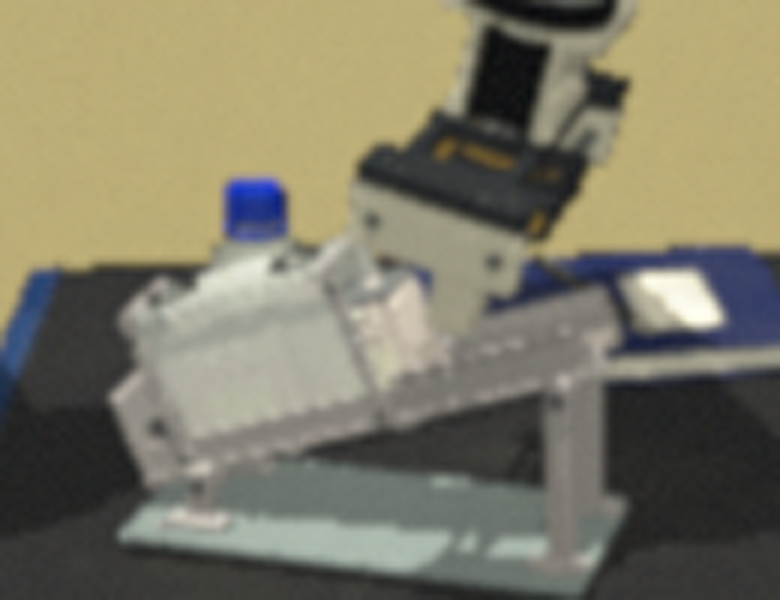

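Emit:
carry_out --moves "0 -0.0016 0 0.0011 0 0 0;0 -0.0033 0 0.0023 0 0 0;0 -0.0049 0 0.0034 0 0 0;0 -0.0049 0 0.0034 0 0 0"

```text
clock: 22.85
tool_pos: [0.616, 0.1372, 0.2916]
orientation: [180.0, 15.0, -16.6]
force: [0.4, -0.2, -0.4]
opening: 0.0005
```

```bash
python3 -c "
from push import *
pchk()"
```

```text
tip lane [ 0.1506 -0.0011  0.0277] F [ 0.2 -0.1 -0.6] 22.85 0.000498674917604389
```

Emit:
carry_out --moves "0 -0.0016 0 0.0011 0 0 0;0 -0.0025 0 0.0017 0 0 0;0 -0.0025 0 0.0017 0 0 0"

```text
clock: 23.15
tool_pos: [0.6135, 0.138, 0.2909]
orientation: [-180.0, 14.9, -16.6]
force: [0.1, -0.6, 0.6]
opening: 0.0003
```

```bash
python3 -c "
from push import *
pchk()"
```

```text
tip lane [ 0.1481 -0.0009  0.0278] F [ 0.4 -0.5  0.5] 23.15 0.0002710436363107332
```

Emit:
carry_out --moves "0 -0.0012 0 0.0009 0 0 0;0 -0.0025 0 0.0017 0 0 0;0 -0.0025 0 0.0017 0 0 0"

```text
clock: 23.45
tool_pos: [0.6115, 0.1388, 0.2905]
orientation: [-179.9, 14.8, -16.6]
force: [5.0, -1.3, 1.7]
opening: 0.0007
```

```bash
python3 -c "
from push import *
pchk()"
```

```text
tip lane [ 0.1463 -0.0006  0.0279] F [ 5.4  0.2 -0.1] 23.45 0.000675565298268082
```

Emit:
carry_out --moves "0 -0.0012 0 0.0009 0 0 0;0 -0.0025 0 0.0017 0 0 0;0 -0.0033 0 0.0023 0 0 0;0 -0.0033 0 0.0023 0 0 0"

```text
clock: 23.85
tool_pos: [0.6088, 0.1398, 0.2898]
orientation: [-179.9, 14.6, -16.6]
force: [8.5, -2.1, 2.9]
opening: 0.0005
```

```bash
python3 -c "
from push import *
pchk()"
```

```text
tip lane [ 0.1437 -0.0002  0.0281] F [ 9.3  0.4 -0.3] 23.85 0.0005324884547597452
```

Emit:
carry_out --moves "0 -0.0012 0 0.0009 0 0 0;0 -0.0025 0 0.0017 0 0 0;0 -0.0037 0 0.0026 0 0 0;0 -0.0041 0 0.0029 0 0 0;0 -0.0041 0 0.0029 0 0 0;0 -0.0041 0 0.0029 0 0 0"

```text
clock: 24.45
tool_pos: [0.6055, 0.1411, 0.289]
orientation: [-179.8, 14.5, -16.5]
force: [11.6, -3.4, 5.4]
opening: -0.0
```

```bash
python3 -c "
from push import *
pchk()"; python3 chk.py c4 side wrist
```

```text
tip lane [0.1406 0.0003 0.0281] F [13.2  0.   0.9] 24.45 -3.895385603708908e-05
lane grasp [0.1513 0.0002 0.0438] rot err deg [ 2.000e-01 -3.451e+01 -1.000e-02] F lane [13.2  0.   0.9] 24.45 -3.895385603708908e-05
side crop 229 138 6.0
wrist crop 151 0 2.3076923076923075
```

View pics/c4_side.png

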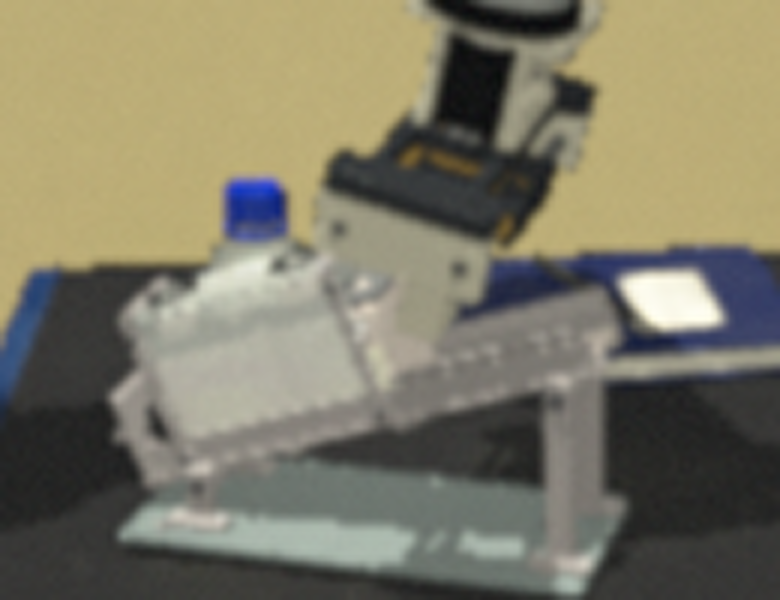

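View pics/c4_wrist.png

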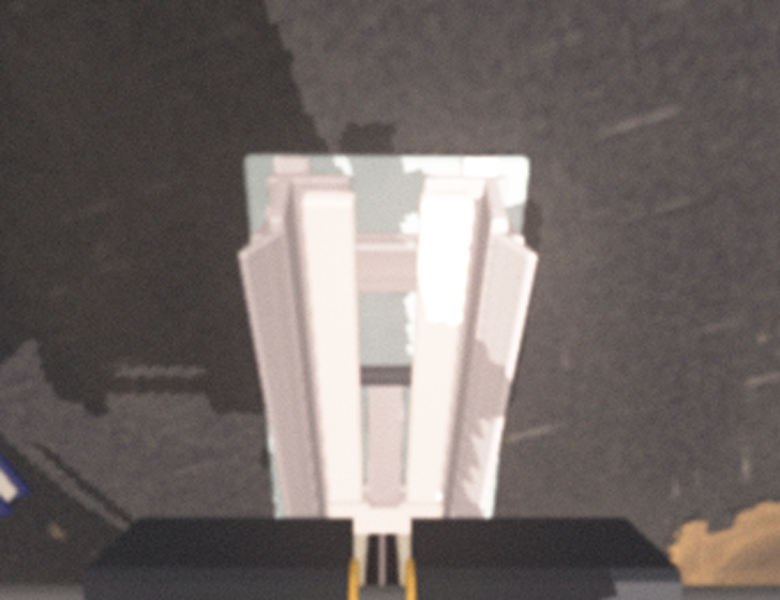

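Emit:
carry_out --moves "0 -0.0008 0 0.0006 0 0 0;0 -0.0012 0 0.0009 0 0 0;0 -0.0012 0 0.0009 0 0 0;0 -0.0012 0 0.0009 0 0 0"

```text
clock: 24.95
tool_pos: [0.6046, 0.1415, 0.2888]
orientation: [-179.8, 14.4, -16.5]
force: [13.0, -2.9, 5.1]
opening: 0.0005
```

```bash
python3 -c "
from push import *
pchk()"
```

```text
tip lane [0.1397 0.0005 0.0281] F [14.3  0.9  0.2] 24.95 0.0005356324879994868
```

Emit:
carry_out --moves "0 0.0012 0 -0.0009 0 0 0;0 0.0025 0 -0.0017 0 0 0;0 0.0037 0 -0.0026 0 0 0;0 0.0049 0 -0.0034 0 0 0;0 0.0057 0 -0.004 0 0 0;0 0.0057 0 -0.004 0 0 0"

```text
clock: 25.55
tool_pos: [0.6088, 0.1398, 0.2895]
orientation: [-179.9, 14.7, -16.6]
force: [6.2, -1.4, 2.8]
opening: 0.0002
```

```bash
python3 -c "
from push import *
pchk()"
```

```text
tip lane [ 0.1434 -0.0003  0.0279] F [7.  0.5 0.5] 25.55 0.00017086047351318016
```

Emit:
carry_out --moves "0 0.0012 0 -0.0009 0 0 0;0 0.0025 0 -0.0017 0 0 0;0 0.0025 0 -0.0017 0 0 0"

```text
clock: 25.85
tool_pos: [0.6101, 0.1389, 0.2892]
orientation: [180.0, 15.0, -16.6]
force: [1.5, 0.2, 0.7]
opening: 0.0005
```

```bash
python3 -c "
from push import *
pchk()"
```

```text
tip lane [ 0.144  -0.0011  0.0276] F [1.6 0.6 0.2] 25.85 0.0005448887771918332
```

Emit:
carry_out --moves "0 0.006 0 -0.0042 0 0 0;0 0.0123 0 -0.0086 0 0 0;0 0.0205 0 -0.0143 0 0 0;0 0.0205 0 -0.0143 0 0 0;0 0.005 0 -0.036 0 0 0;0 -0.01 0 -0.058 0 0 0;0 -0.0254 0 -0.0798 0 0 0;0 -0.0254 0 -0.0798 0 0 0"

```text
clock: 26.65
tool_pos: [0.6065, 0.1403, 0.3773]
orientation: [-179.8, 14.7, -16.5]
force: [0.7, 0.2, 1.2]
opening: 0.0004
```

```bash
python3 chk.py d1 side scene wrist; python3 - <<'E'
from place import *
print(ctrl.get_obs()['clock'])
for c in ('scene','side'):
    p=ctrl.snapshot(c)
    for l in ('pack_a_cap','port_rear','port_front','latch_face'):
        print(c,l,[(np.round(m['at'],1)[::-1],round(m['confidence'],2)) for m in ctrl.mark_of(p,l)[:3]])
    for x in (.021,.091): print('exp cap',np.round(proj(p,RL@np.array([x,0,.067])+tL),1))
E
```

```text
lane grasp [ 0.1823 -0.0002  0.1267] rot err deg [ 2.100e-01 -3.472e+01 -3.000e-02] F lane [1.  0.4 1. ] 26.65 0.0004004863323139491
scene crop 211 144 6.0
side crop 229 138 6.0
wrist crop 151 0 2.3076923076923075
26.8
scene pack_a_cap [(array([244.3, 207.6]), 0.5)]
scene port_rear [(array([260.5, 191.2]), 0.7)]
scene port_front [(array([246. , 208.5]), 0.77)]
scene latch_face [(array([281.9, 200.8]), 0.61)]
exp cap [246.4 207.7]
exp cap [264. 196.]
side pack_a_cap []
side port_rear [(array([278.1, 178.7]), 0.84)]
side port_front [(array([259.3, 183.7]), 0.96)]
side latch_face [(array([298.5, 201.7]), 0.68)]
exp cap [258.6 189.3]
exp cap [279.1 183.7]
```

View pics/d1_side.png

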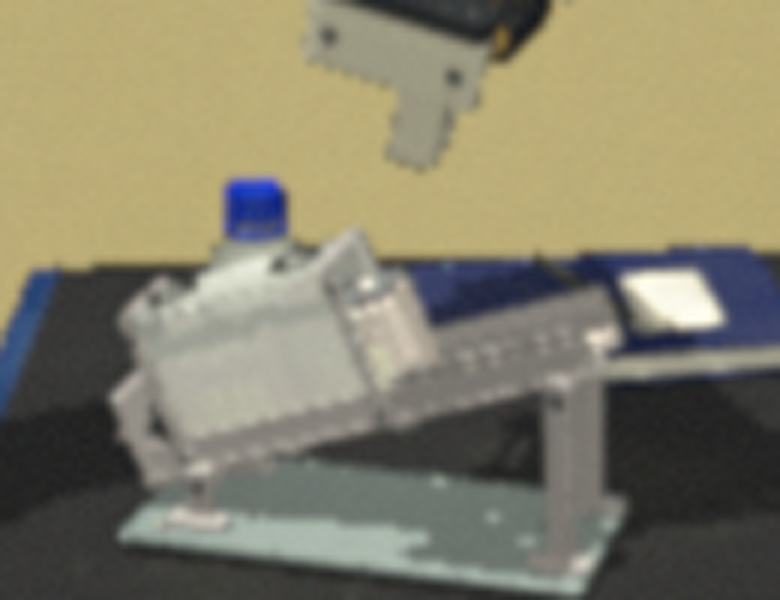

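View pics/d1_scene.png

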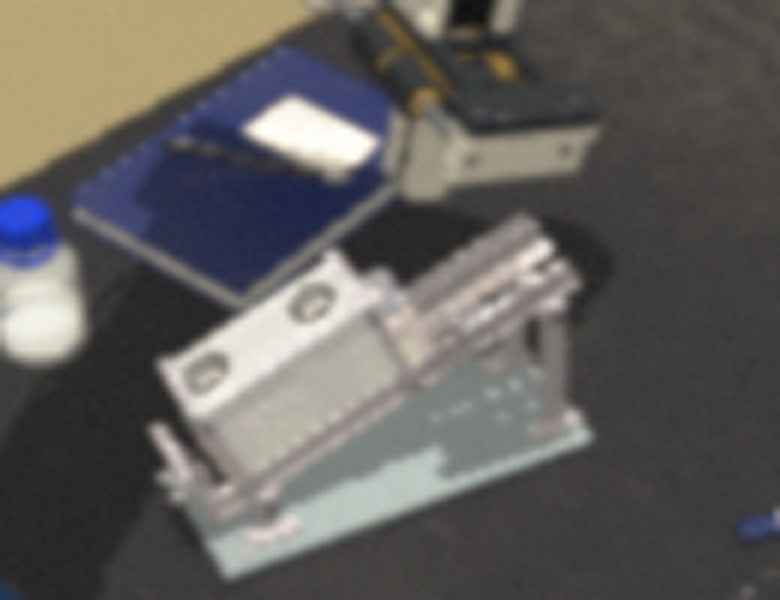

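View pics/d1_wrist.png

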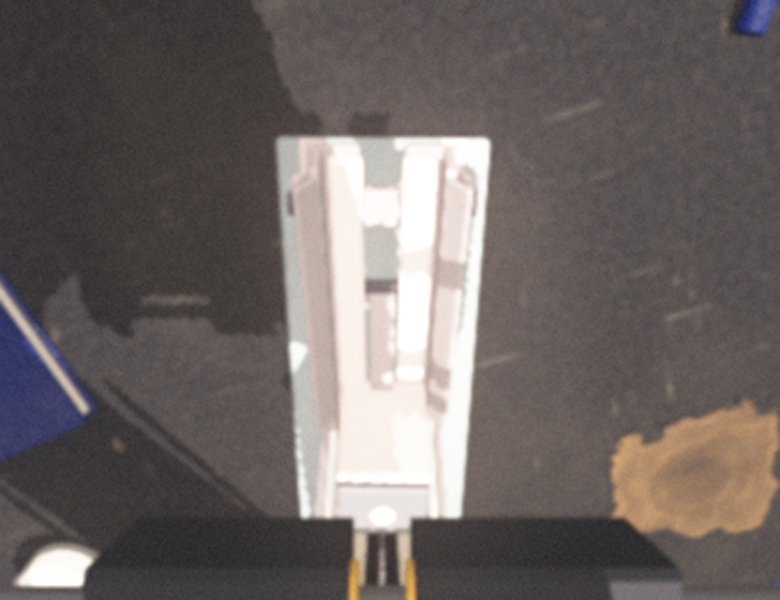

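```bash
python3 - <<'E'
from place import *
o=ctrl.get_obs(); R=Ro.from_euler('xyz',o['orientation'],degrees=True).as_matrix()
json.dump(dict(R=R.tolist(),p=o['tool_pos'].tolist()),open('cmd.json','w'))
go(down(-np.pi/2),[.55,.25,.42])
E
```

```text
ROW -0.0949 -0.0892 -0.0235 0.1675 0.2242 1.2731  dist 0.1323438702773952 deg 74.68490024589896
```

Emit:
carry_out --moves "0 -0.0344 0 -0.0491 0 0 0;0 -0.0344 0 -0.0491 0 0 0;0 -0.0949 -0.0892 -0.0435 0.1675 0.2242 1.2731;0 -0.0949 -0.0892 -0.0435 0.1675 0.2242 1.2731;0 -0.0949 -0.0892 -0.0435 0.1675 0.2242 1.2731;0 -0.0949 -0.0892 -0.0435 0.1675 0.2242 1.2731;0 -0.0949 -0.0892 -0.0435 0.1675 0.2242 1.2731;0 -0.0949 -0.0892 -0.0435 0.1675 0.2242 1.2731;0 -0.0949 -0.0892 -0.0435 0.1675 0.2242 1.2731;0 -0.0949 -0.0892 -0.0435 0.1675 0.2242 1.2731;0 -0.0949 -0.0892 -0.0435 0.1675 0.2242 1.2731;0 -0.0949 -0.0892 -0.0435 0.1675 0.2242 1.2731;0 -0.0949 -0.0892 -0.0435 0.1675 0.2242 1.2731;0 -0.0949 -0.0892 -0.0435 0.1675 0.2242 1.2731"

```text
clock: 28.7
tool_pos: [0.5549, 0.2485, 0.4398]
orientation: [-180.0, 0.1, -89.9]
force: [-0.3, 0.2, -0.1]
opening: 0.0003
```

```bash
python3 - <<'E'
from place import *
p=ctrl.snapshot('wrist'); o=ctrl.get_obs(); print(o['tool_pos'],o['orientation'],o['clock'])
q=proj(p,RL@np.array([.1,0,.05])+tL); print(q)
x0=int(max(0,q[0]-100)); y0=int(max(0,q[1]-75))
im=cv2.resize(p['image'][y0:y0+150,x0:x0+200,::-1],None,fx=4,fy=4,interpolation=cv2.INTER_CUBIC)
im=(255*(im/255.)**2.2).astype(np.uint8)
raw=im.copy()
def L(a,b,c=(0,255,0)):
    A=[tuple(((proj(p,RL@np.array(v)+tL)-[x0,y0])*4+1.5).astype(int)) for v in (a,b)]; cv2.line(im,A[0],A[1],c,1)
for x in (.021,.091):
  for r,z,c in ((.011,.078,(0,0,255)),(.0095,.067,(0,200,0))):
    for a in np.arange(0,6.3,.3): L((x+r*np.cos(a),r*np.sin(a),z),(x+r*np.cos(a+.15),r*np.sin(a+.15),z),c)
L((.136,-.017,.056),(.136,.017,.056))
L((.136,-.017,.0),(.136,.017,.0))
cv2.imwrite('pics/e1.png',im);cv2.imwrite('pics/e1r.png',raw)
E
```

```text
[0.55498191 0.24849553 0.43979606] [-1.79978771e+02  4.70977541e-02 -8.98948742e+01] 28.75
[351.91336081 112.69191075]
```

View pics/e1.png

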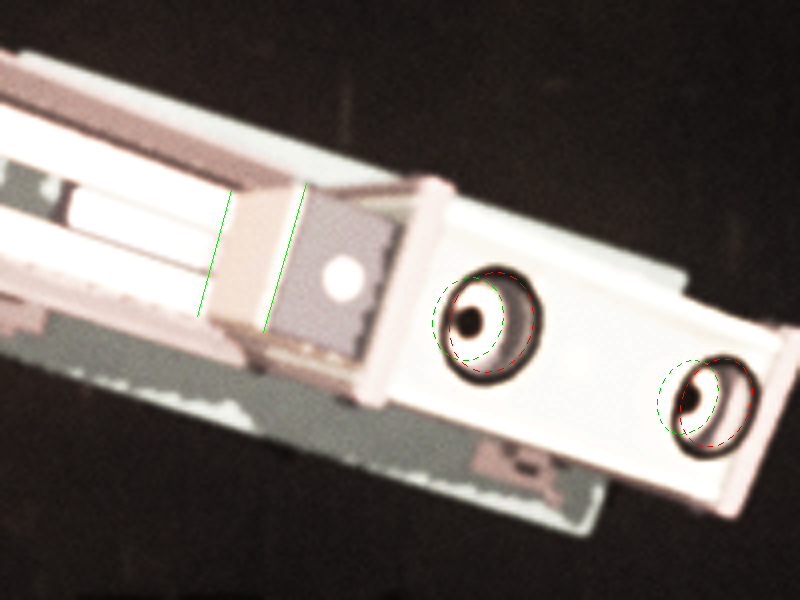

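View pics/e1r.png

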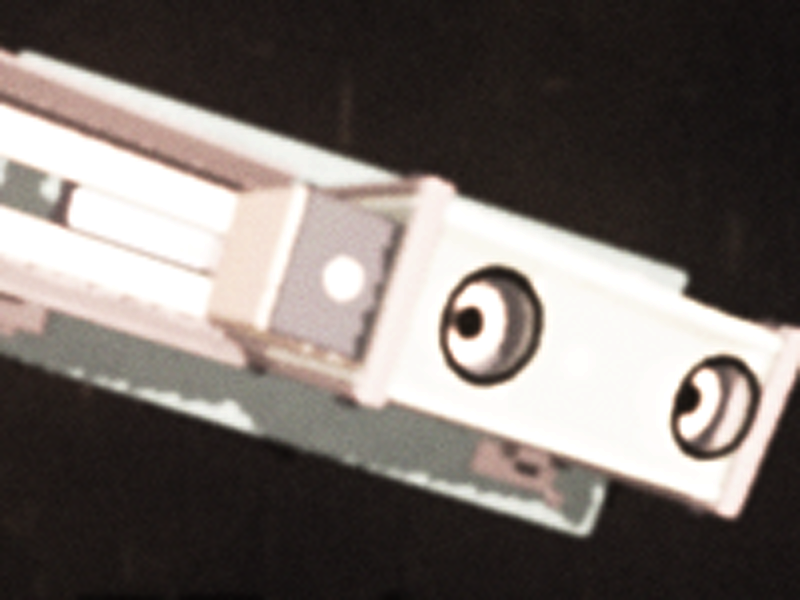

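```bash
python3 - <<'E'
from plant import ctrl
print(ctrl.get_obs()['clock']); print(ctrl.close_job())
E
```

```text
28.75
the job is handed in; nothing more can be done
None
```

I loaded both reagent packs into the lane, nose downhill, and pressed the rear one against the stop spring until the backstop latch held it. I handed the job in at about 28.8 s of the 61 s allowed; no verdict was reported.

I set each pack on the open upper end and let it slide under the hood. I then pressed the rear pack's tail downhill with closed fingertips, about 6.5 mm, reaching 14.3 N. I leaned the tool back for this, because a camera measurement suggested the gripper body might sit too low over the hood.

**Last checks**
- **Latch:** The latch angle and end-stop travel can't be read directly, so this is inferred. As I backed off, the push force fell to 1.6 N about 2.5 mm before the point where the press had first met 5.4 N. The stop still showed displaced in the side view.
- **Position:** In the last wrist picture the rear pack's tail edge lay on the predicted line at lane x = 0.136 m, with the latch leaf ending at the tail. Both caps lined up with their ports to about 1–2 mm. My lane model was off by a similar amount in that picture, and cap height was not measured.
- **Arm:** It was clear of everything at hand-in, with about 0 N on the tool.
- **Timer, bottle and beaker:** The arm made no contact with them that I know of. I did not measure their positions again at the end.

**Readings that disagreed:** One early beaker position came out wrong, near the lane. I discarded it because the wrist picture showed the beaker well away from there. The first lane fits from the camera point detections differed by up to 0.06 rad in heading, so I refitted the lane by hand from the wrist picture before placing.

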